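Put the spare objective away in the dry box

TASK

Put the spare objective in its black screw can away in the little grey dry box: swing the box's door wide open, stand the can upright in the middle of the rubber pad inside, let go, and swing the door fully shut again. Never let the can tip over, and leave the red-capped vial and the dark eyepiece cap beside the box where they are.

Things in the scene. Friction and masses are not known exactly. Their poses are not given: they have to be found in the camera images.
- can_center (a point): Centre (half-way up) of the loose black screw can, an upright ribbed cylinder 57 mm across and 68 mm tall, 0.15 to 0.3 kg; it starts standing on the desk in front of the dry box. z is its own axis.
- dry_box: Grey dry box, fixed to the desk, 128 mm wide, 116 mm deep, 88 mm tall without its handle. Origin: on the desk under the middle of its bay. x points from the open front into the box, y to its left side seen from the front (hinge side), z up. Behind the bay (x 40 to 70 mm) is a solid 82 mm tall housing with a small dial. A 170 mm tall drawer cabinet stands behind and left of it (world x > 0.40, y > 0.48).
- bay_mouth (a point): Middle of the bay's open front edge, at the height of its side walls (82 mm). The bay goes back 80 mm from here and is 114 mm wide between 7 mm side walls; floor at 6 mm. It has no roof of its own: the hood on the door covers it, so with the door open beyond about 1.5 rad it is free from above. Axes as dry_box.
- housing_top (a point): Middle of the top of the solid housing behind the bay. Mind the room: a 0.56 m tall computer screen stands between robot and box, from world x 0.20, y 0.20 (left edge) to x 0.33, y -0.47. An arm with a low forearm keeps it left of that edge (base joint turned 0.85 rad or more to the left) and leans the gripper's body to the left, up to 45 degrees. Axes as dry_box.
- pad_center (a point): Middle of the top face of the round black rubber pad on the floor of the bay, 72 mm across; 9 mm above the desk. Axes as dry_box.
- dry_box_door (a joint): Door: black-framed clear front panel (127 wide, 8 thick) with a 5 mm grey hood on top that reaches 84 mm back over the bay, top at 88 mm; both swing as one on the upright hinge at the box's left front corner. rad: 0 shut (may start up to 0.2 ajar), grows as it opens (handle goes clockwise seen from above), stop at 1.9. Turns lightly with some friction, no latch or spring, stays where left.
- door_hinge (a point): Point on the door's upright hinge axis, at the height of door_handle (120 mm above the desk). It does not move with the door.
- door_handle (a point): Grip point on the door's handle: an upright round steel rod 12 mm thick whose free top end is 145 mm above the desk; this point lies on the rod's axis 120 mm above the desk, 32 mm above the hood and 107 mm from the hinge axis. The rod stands 22 mm in front of the middle of the panel and moves with the door.
- eyepiece_cap_0: Dark round eyepiece cap, open side up, 54 mm across, 48 mm tall, loose, standing on the desk on the right-hand side of the box; origin in the middle of its underside. To be left alone.
- vial_3: Glass vial with a red cap, 23 mm across, 62 mm tall, loose, standing on the desk on the left-hand side of the box; origin in the middle of its underside. To be left alone.

How it is judged (in metres and radians):
On the way, in this order (a step that is already met when the one before it is completed fails the run):
1. the door is swung wide open (more than 1.2 rad) (value of joint dry_box_door above 1.2 rad), for 0.2 s.
2. the can stands upright on the pad (horizontal distance between can_center and pad_center below 0.016 m and z of can_center in the frame of pad_center between 0.028 and 0.04 m and angle between can_center's own z axis and vertical below 0.12 rad), for 0.3 s.
At the end, for the whole second after the job is handed in: the door is shut (within 0.05 rad) and still; the can stands upright (within 0.12 rad) on the pad in the bay, its centre within 16 mm of the pad's centre seen from above (all of step 2 and value of joint dry_box_door below 0.05 rad and velocity of joint dry_box_door below 0.05 rad/s); the robot touches nothing.
It fails at once if the can tips over (leans more than 0.7 rad) (angle between can_center's own z axis and vertical above 0.7 rad).
It fails at once if the eyepiece cap is moved more than 25 mm (distance of eyepiece_cap_0 from where it was at the start of the episode above 0.025 m).
It fails at once if the vial is moved more than 25 mm (distance of vial_3 from where it was at the start of the episode above 0.025 m).
It also fails if it takes over 70 s, if anything falls off the work surface, if the arm or the gripper's body presses on something with over 40 N, if the wrist force passes 120 N, or if a joint passes its speed limit or range.

ROBOT

A 6-joint arm with a two-finger parallel gripper is mounted at the origin on the work surface; the furniture and walls round the work are solid. World frame = base frame: x ahead of the robot, y to its left, z up, the work surface at z = 0. Lengths are in mm, angles in rad, forces in N, time in s.
With the tool pointing down it reaches from about 350 to 975 mm from the base axis. Payload 7.1 kg.
Tool frame: the origin (TCP) lies between the finger pads; the fingertips stand 19 mm ahead of it and the grasp point (between the pads) is the TCP (ctrl.finger_overhang is the distance from the TCP to the fingertips, in mm); z points along the fingers, y is the line along which they close (so a half turn about z gives the same grasp; the last joint's range is limited). The gripper opens to 88 mm and grips with 3 to 60 N. Pads are 20 mm wide; open, the fingers measure 115 mm over their backs; the gripper's body (75 mm by 178 mm) begins 61 mm behind the grasp point.
Start: joints at [-1.307, 0.423, 1.63, -0, 1.089, -0.019], TCP at [174.422, -600.152, 241.675] pointing down, gripper open.
Joint ranges: [-3, 3], [-0.9, 2.11], [0.09, 2.58], [-1.31, 4.45], [0.11, 2.69], [-2.54, 2.54]. Speed limits (rad/s): [2.39, 2.39, 3.01, 3.14, 3.14, 3.14].

INTERFACE

Orientations are given as a rotation vector (axis times angle).
In Python, from workcell import ctrl gives the robot as it stands. The module is installed in compiled form; this text tells all that it offers.
- The arm moves only by the tool arm_command, never from a script. Its argument "rows" is one flat list of numbers, 7 for each row, row after row: the turn, a rotation vector about the tool's x, y, z scaled (see below), then the shift along the tool's x, y, z scaled (see below), then the opening, from -1 (shut) to 1 (fully open). A call has 1 to 5 rows; each row is the pose to reach, as a shift and turn from the pose commanded when the call began, along the tool's axes at that moment, turning the shorter way round; what a row does not reach only later rows make up. The controller multiplies each number of a shift by 80 mm and each number of a turn by 180 degrees. A row lasts 1/10 s, in which the tool goes at most 50 mm and 8.59 degrees, less where a joint would pass 70% of its speed; a pose out of reach is approached as far as the arm can. A call with a number of a shift or a turn outside -1 to 1 is refused whole. A call with a gripper value outside its range is refused whole. The fingers move at their own pace and stop on an object; the grip force is fixed at half the most. Time passes only in rows, so rows that repeat a pose let the fingers close. It gives the time, the measured TCP pose, the force, the opening and the grip force at its end, in the units of the state.
- ctrl.get_obs(): the state, without advancing time (a new reading comes with each control period).
- ctrl.get_image(name): name is "side" or "top" or "wrist"; returns (picture, depth): 384x512x3 uint8, red, green, blue; 384x512 float32, mm along the optical axis (not along the pixel's ray), 0 where there is no reading.
- ctrl.camera_params(name): a dict with "camera_matrix" (3x3 intrinsics, pixels), "k1" (the pictures are not rectified: a ray, as slopes to the right and down, at radius r is drawn at 1 + k1 r^2 times it, then the intrinsics apply), "world_to_cam" (4x4, takes a point from world to camera coordinates); the wrist camera has in their place "tool_from_camera" (4x4, takes a point from camera to tool coordinates, whose origin is the TCP and whose axes are the flange's). Camera axes: x right, y down, z forward; pixel columns grow to the right and rows downward; lengths in mm; the calibration is good to about 2 mm. A picture is of the moment at which its call begins: read the wrist's pose just before it. camera_params takes no time and is no camera call.
- ctrl.close_job(): hands the job in; it is judged then, once.
The state is a dict: "t": time; "qpos": joint angles; "qvel": joint speeds; "joint_torque": joint torques, N m; "ee_pos": TCP position; "orientation": TCP orientation; "ft_force": force on the tool from outside, world axes, zero at the start; "moment": the same for the moment, N m; "width": finger opening in mm; "grasp_force": force on a finger pad.
Only numpy, scipy, OpenCV 4.12 (cv2) and the standard library are available. Lean on these libraries where they do the work, as an engineer would, in place of code of your own. Each camera call takes 0.05 s, during which the arm holds its last target. There are 200 camera calls.

## Working session

There is one attempt and no reset: what is moved stays moved. The work goes in short steps, Python scripts to look and compute and a tool call to move; the robot and the scene stay as the last step left them, time stands still between calls to the robot, and variables do not carry over. Pictures are saved under pics/ and viewed, at most 13 in all, crops included, and the job is handed in when it is done.

Besides the shell and the picture viewer there is one more tool, called after ">>>" by a JSON object that holds its "api" and its "payload", one argument or row to a line. arm_command: Moves the arm, as the interface text tells. Shifts and turns lie within -1 to 1; 1 stands for 80 mm of shift or 180 degrees of turn. Its arguments: {"type":"object","properties":{"rows":{"type":"array","items":{"type":"number"}}},"required":["rows"]}

```bash
mkdir -p pics; cat > h.py <<'E'
import numpy as np, cv2
from scipy.spatial.transform import Rotation as R
from workcell import ctrl
np.set_printoptions(precision=3,suppress=True)
def snap(n,tag):
    o=ctrl.get_obs(); im,d=ctrl.get_image(n)
    np.savez(f'{tag}.npz',im=im,d=d,p=o['ee_pos'],r=o['orientation'])
    cv2.imwrite(f'pics/{tag}.png',im[:,:,::-1]); return im,d
def c2w(n,p=None,r=None):
    c=ctrl.camera_params(n)
    if n!='wrist': return np.linalg.inv(np.array(c['world_to_cam']))
    T=np.eye(4);T[:3,:3]=R.from_rotvec(r).as_matrix();T[:3,3]=p
    return T@np.array(c['tool_from_camera'])
def slopes(n,uv):
    c=ctrl.camera_params(n);K=np.array(c['camera_matrix'])
    a=(np.atleast_2d(uv)-K[:2,2])/np.array([K[0,0],K[1,1]]);b=a.copy()
    for _ in range(20): b=a/(1+c['k1']*(b**2).sum(1,keepdims=True))
    return b
def ray(n,uv,z,T):   # cast to plane z
    b=slopes(n,uv);d=np.c_[b,np.ones(len(b))]@T[:3,:3].T
    return T[:3,3]+d*((z-T[2,3])/d[:,2:])
def cloud(n,dep,T):
    v,u=np.mgrid[:384,:512];b=slopes(n,np.c_[u.ravel(),v.ravel()])
    P=np.c_[b,np.ones(len(b))]*dep.reshape(-1,1)
    return (P@T[:3,:3].T+T[:3,3]).reshape(384,512,3)
def delta(pos,Rm,o=None):  # scaled numbers from the current pose to a target
    o=o or ctrl.get_obs();R0=R.from_rotvec(o['orientation'])
    return (R0.inv()*R.from_matrix(Rm)).as_rotvec()/np.pi, R0.inv().apply(np.array(pos)-o['ee_pos'])/80
E
python3 - <<'E'
from h import *
o=ctrl.get_obs();print(o['ee_pos'],R.from_rotvec(o['orientation']).as_matrix(),o['width'],ctrl.finger_overhang)
a,_=snap('side','s0');b,_=snap('top','t0')
for n in('side','top'):
    T=c2w(n);print(n,T[:3,3],T[:3,2])
print(ctrl.camera_params('wrist'))
cv2.imwrite('pics/a0.png',cv2.resize(np.vstack([a,b])[:,:,::-1],None,fx=.78,fy=.78))
E
```

```text
[ 174.284 -599.642  240.897] [[ 0.96   0.279 -0.   ]
 [ 0.279 -0.96   0.002]
 [ 0.    -0.002 -1.   ]] 87.72647334735136 19.0
side [ 74.565 855.398 610.99 ] [ 0.387 -0.7   -0.6  ]
top [367.095 273.5   941.727] [ 0.076 -0.016 -0.997]
{'camera_matrix': array([[309.623,   0.   , 256.777],
       [  0.   , 309.623, 195.093],
       [  0.   ,   0.   ,   1.   ]]), 'k1': 0.0010845612916970666, 'tool_from_camera': array([[   0.   ,   -0.955,   -0.297,   82.321],
       [   1.   ,   -0.   ,    0.001,    1.186],
       [  -0.001,   -0.297,    0.955, -143.975],
       [   0.   ,    0.   ,    0.   ,    1.   ]])}
```

View pics/a0.png

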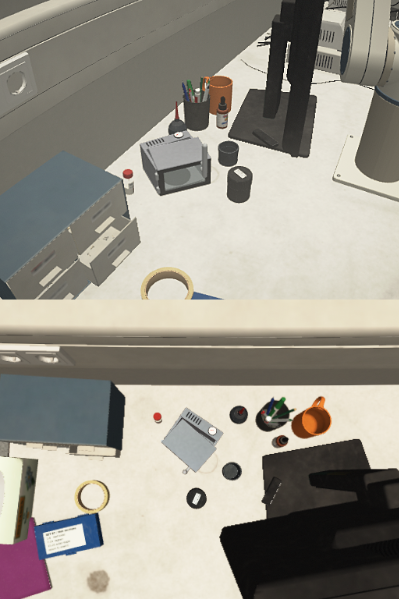

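The composite shows the box at about (192,440) in the top half. The can with the label is at (196,497), the dark cap at (231,470), and the vial at (157,417). Next I'll enlarge that area.

```bash
python3 - <<'E'
from h import *
f=np.load('t0.npz');T=c2w('top');P=cloud('top',f['d'],T)
im=f['im'][80:290,170:350]
cv2.imwrite('pics/a1.png',cv2.resize(im[:,:,::-1],None,fx=2.8,fy=2.8,interpolation=cv2.INTER_CUBIC))
np.save('P_top.npy',P)
for u,v in [(252,254),(296,220),(248,180)]: print(u,v,P[v,u])
# heights map of the region
m=(P[...,2]>60)&(P[...,2]<160); m[:80]=0;m[290:]=0;m[:,:170]=0;m[:,310:]=0
n,l,s,c=cv2.connectedComponentsWithStats(m.astype(np.uint8))
for i in range(1,n):
    if s[i,4]>30: print(s[i],np.median(P[l==i],0))
E
```

```text
252 254 [299.712 262.954  67.451]
296 220 [373.496 158.957   5.547]
248 180 [458.783 271.494  89.259]
[170  88 140   6 520] [659.726 304.139  72.258]
[ 206  139   80   85 3432] [459.034 277.932  87.581]
[302 140   8  12  71] [536.765 142.178  64.759]
[197 145  10  10  70] [530.741 375.803  61.542]
[239 242  26  27 518] [297.646 265.067  68.38 ]
```

View pics/a1.png

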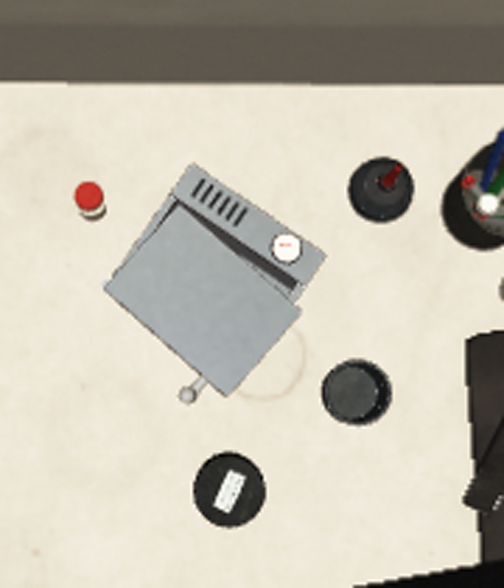

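The crop shows the box rotated, with its door slightly ajar. The handle tip is at (187,395), the hood corners at (104,287), (227,397), (300,308) and (178,200), the housing's back corners at (193,163) and (326,255), and the can's top at (229,490).

```bash
python3 - <<'E'
from h import *
T=c2w('top');px=lambda u,v:(170+(u+.5)/2.8-.5,80+(v+.5)/2.8-.5)
hood=ray('top',[px(104,287),px(227,397),px(300,308),px(178,200)],88,T)
hs=ray('top',[px(193,163),px(326,255)],82,T)
hd=ray('top',[px(187,395)],145,T);can=ray('top',[px(229,490)],68,T);cap=ray('top',[px(356,391)],48,T);vial=ray('top',[px(89,196)],62,T)
print('hood',hood,'\nhouse',hs,'\nhandle',hd,can,cap,vial)
d=hs[0]-hs[1];print('width',np.linalg.norm(d));y=d/np.linalg.norm(d);x=np.array([y[1],-y[0],0])
if x[0]<0:x=-x
print('x',x,'y',y,'yaw',np.degrees(np.arctan2(x[1],x[0])))
mid=hs.mean(0);o=mid-70*x;print('box origin',o,'hinge approx',o-40*x+64*y)
d=hood[0]-hood[1];print('hood w',np.linalg.norm(d),'door ang',np.arctan2(d[1],d[0])-np.arctan2(y[1],y[0]), 'depth',np.linalg.norm(hood[3]-hood[0]))
for f in('s0','t0'):
    F=np.load(f+'.npz');n={'s':'side','t':'top'}[f[0]];P=cloud(n,F['d'],c2w(n))
    m=(P[...,2]>100)&(P[...,2]<150)&(P[...,0]>330)&(P[...,0]<500)&(P[...,1]>150)&(P[...,1]<400)
    print(f,m.sum(),P[m].mean(0) if m.any() else'', P[m].max(0) if m.any() else '')
    m=(P[...,2]>66)&(P[...,2]<72)&(P[...,0]>260)&(P[...,0]<335)&(P[...,1]>225)&(P[...,1]<305);print('can',P[m].min(0),P[m].max(0))
    m=(P[...,2]>79)&(P[...,2]<84.5)&(P[...,0]>460)&(P[...,0]<560)&(P[...,1]>200)&(P[...,1]<345)
    q=P[m][:,:2].astype(np.float32);print('house',cv2.minAreaRect(q))
E
```

```text
hood [[454.258 359.789  88.   ]
 [370.003 265.733  88.   ]
 [437.979 209.604  88.   ]
 [521.653 303.261  88.   ]] 
house [[551.849 291.833  82.   ]
 [479.702 188.702  82.   ]] 
handle [[371.292 294.672 145.   ]] [[298.303 264.125  68.   ]] [[374.717 162.296  48.   ]] [[529.473 374.724  62.   ]]
width 125.8608379220007
x [ 0.819 -0.573  0.   ] y [0.573 0.819 0.   ] yaw -34.97531257901183
box origin [458.418 280.393  82.   ] hinge approx [462.328 355.764  82.   ]
hood w 126.27554247455889 door ang -0.1200568297114688 depth 87.9635964754649
s0 154 [367.813 300.498 124.499] [374.792 304.078 144.942]
can [267.607 239.112  66.042] [321.574 294.193  69.692]
house ((504.345458984375, 269.1360778808594), (143.90652465820312, 76.77456665039062), 83.87779235839844)
t0 29 [371.354 294.809 143.523] [376.796 299.683 146.84 ]
can [271.815 236.886  66.006] [325.5   291.163  71.769]
house ((506.61517333984375, 271.4107666015625), (143.53720092773438, 82.75283813476562), 86.71713256835938)
```

>>> {"api": "arm_command", "payload": {
  "rows": [0,0,0,0,0,-1,0.5,0,0,0,0,0,-1,0.5,0,0,0,0,0,-1,0.5]
}}

```text
t: 0.4
ee_pos: [175.0, -602.3, 326.4]
orientation: [3.103, 0.442, 0.002]
ft_force: [0.6, -0.7, -0.1]
width: 67.9
grasp_force: 0.0
```

```bash
python3 -c "
from h import *
o=ctrl.get_obs();print(list(o['qpos']),list(o['ee_pos']),list(o['orientation']))"
```

```text
[np.float64(-1.3069523219727799), np.float64(0.341859641984605), np.float64(1.548401363156969), np.float64(2.1466898298668693e-05), np.float64(1.243512861528458), np.float64(-0.01898362737250866)] [np.float64(175.03023703659105), np.float64(-602.2671994799342), np.float64(326.4142144709581)] [np.float64(3.1025531933325565), np.float64(0.44168132310787844), np.float64(0.0015278584630473418)]
```

>>> {"api": "arm_command", "payload": {
  "rows": [0.1,0.06,0,0,0,-1,0.5,0.1,0.06,0,0,0,-1,0.5,0.1,0.06,0,0,0,-1,0.5,0.1,0.06,0,0,0,-1,0.5]
}}

```text
t: 0.8
ee_pos: [173.6, -601.2, 399.6]
orientation: [-2.767, -0.391, -0.202]
ft_force: [-0.2, -0.6, -1.8]
width: 66.1
grasp_force: 0.0
```

```bash
python3 -c "
from h import *
o=ctrl.get_obs();print(list(o['qpos']),list(o['ee_pos']),list(o['orientation']))"
```

```text
[np.float64(-1.3810691897028067), np.float64(0.4582479463287938), np.float64(1.2574209366883913), np.float64(0.15905298006472746), np.float64(1.7591013852969324), np.float64(-0.08770765100030604)] [np.float64(173.62441144127905), np.float64(-601.2454887078799), np.float64(399.6181309279525)] [np.float64(-2.7669167356593998), np.float64(-0.39125177115708554), np.float64(-0.20152302215679246)]
```

>>> {"api": "arm_command", "payload": {
  "rows": [-0.1,-0.06,0,0,0,-1,0.5,-0.1,-0.06,0,0,0,-1,0.5,-0.1,-0.06,0,0,0,-1,0.5,-0.1,-0.06,0,0,0,-1,0.5]
}}

```text
t: 1.2
ee_pos: [167.8, -626.2, 477.0]
orientation: [3.107, 0.445, -0.001]
ft_force: [0.3, 0.8, 0.2]
width: 65.4
grasp_force: 0.0
```

```bash
python3 -c "
from h import *
o=ctrl.get_obs();print(list(o['qpos']),list(o['ee_pos']),list(o['orientation']))"
```

```text
[np.float64(-1.3268905212318793), np.float64(0.29445450017134367), np.float64(1.2889122282978294), np.float64(-0.0010493382457307668), np.float64(1.5551831073861553), np.float64(-0.04061661082470278)] [np.float64(167.78715111914056), np.float64(-626.2082892232909), np.float64(477.03291424737023)] [np.float64(3.106750639438111), np.float64(0.44499944325573726), np.float64(-0.0011534871329617067)]
```

```bash
cat > kin.py <<'E'
from h import *
def rz(a):return R.from_euler('z',a).as_matrix()
def ry(a):return R.from_euler('y',a).as_matrix()
X=np.array([1,0,0.]);Z=np.array([0,0,1.])
def basis(q):
    A=rz(q[0]);B=A@ry(q[1]);C=B@ry(q[2]);D=C@rz(q[3]);E=D@ry(q[4]);F=E@rz(q[5])
    return np.c_[Z,A@X,B@Z,C@X,C@Z,E@Z],F
try: L=np.load('L.npy');G=np.load('G.npy')
except Exception: pass
def fk(q):
    b,F=basis(q);return b@L,F@G
LO=np.array([-3,-.9,.09,-1.31,.11,-2.54]);HI=np.array([3,2.11,2.58,4.45,2.69,2.54])
from scipy.optimize import least_squares
def ik(p,Rm,q0):
    def f(q):
        a,B=fk(q);return np.r_[(a-p)/100,R.from_matrix(B.T@Rm).as_rotvec()]
    s=least_squares(f,np.clip(q0,LO+1e-3,HI-1e-3),bounds=(LO,HI));return s.x,np.abs(s.fun).max()
def links(q):
    b,F=basis(q);c=np.cumsum(b*L,axis=1).T;return c # h, a1(shoulder), elbow, a3, wrist, tcp
E
python3 - <<'E'
import sys;sys.path.insert(0,'.')
from kin import *
D=[([-1.307,.423,1.63,0,1.089,-.019],[174.422,-600.152,241.675],None),
([-1.3069523,0.3418596,1.5484014,0.0000215,1.2435129,-0.0189836],[175.0302,-602.2672,326.4142],[3.10255,.44168,.00153]),
([-1.3810692,.4582479,1.2574209,.159053,1.7591014,-.0877077],[173.6244,-601.2455,399.6181],[-2.766917,-.391252,-.201523]),
([-1.3268905,.2944545,1.2889122,-.0010493,1.5551831,-.0406166],[167.78715,-626.20829,477.0329],[3.10675,.445,-.00115])]
A=np.vstack([basis(q)[0] for q,_,_ in D]);y=np.concatenate([p for _,p,_ in D])
L,res,rk,s=np.linalg.lstsq(A,y,rcond=None);print(L,rk,s,A@L-y)
for q,p,r in D[1:]:
    print(basis(q)[1].T@R.from_rotvec(r).as_matrix())
G=np.round(basis(D[2][0])[1].T@R.from_rotvec(D[2][2]).as_matrix());print(G)
np.save('L.npy',L);np.save('G.npy',G)
E
```

```text
[280.858 -35.513 694.882 112.012 484.415 349.364] 6 [3.955 2.848 0.385 0.252 0.17  0.055] [-10.978  -4.993  -0.423 -12.054  -1.004   1.283  -3.05    1.223  -2.206
 -11.126  -4.822   1.346]
[[-0. -1. -0.]
 [ 1. -0.  0.]
 [-0. -0.  1.]]
[[ 0. -1. -0.]
 [ 1.  0. -0.]
 [ 0. -0.  1.]]
[[ 0. -1. -0.]
 [ 1.  0.  0.]
 [-0. -0.  1.]]
[[ 0. -1. -0.]
 [ 1.  0. -0.]
 [ 0. -0.  1.]]
```

>>> {"api": "arm_command", "payload": {
  "rows": [-0.1,0.1,0.1,0,0.5,-1,0.5,-0.1,0.1,0.1,0,0.5,-1,0.5,-0.1,0.1,0.1,0,0.5,-1,0.5,-0.1,0.1,0.1,0,0.5,-1,0.5]
}}

```text
t: 1.6
ee_pos: [177.7, -666.4, 555.1]
orientation: [2.83, -0.058, 0.514]
ft_force: [0.7, 0.1, -0.4]
width: 66.3
grasp_force: 0.0
```

```bash
cat > lg.py <<'E'
import json
from h import *
o=ctrl.get_obs();open('log','a').write(json.dumps([list(map(float,o[k])) for k in('qpos','ee_pos','orientation')])+'\n')
print(o['t'],o['qpos'],o['ee_pos'],R.from_rotvec(o['orientation']).as_matrix(),o['ft_force'])
E
python3 lg.py
```

```text
1.6 [-1.458  0.189  1.321  0.323  1.322  0.123] [ 177.691 -666.446  555.06 ] [[ 0.937 -0.086  0.34 ]
 [ 0.007 -0.964 -0.264]
 [ 0.35   0.25  -0.903]] [ 0.654  0.059 -0.434]
```

>>> {"api": "arm_command", "payload": {
  "rows": [0.1,-0.1,0,0,0,-1,0.5,0.1,-0.1,0,0,0,-1,0.5,0.1,-0.1,0,0,0,-1,0.5,0.1,-0.1,0,0,0,-1,0.5]
}}

```text
t: 2.0
ee_pos: [152.6, -646.7, 625.2]
orientation: [-3.081, 0.03, -0.064]
ft_force: [0.4, -0.8, -1.3]
width: 65.8
grasp_force: 0.0
```

```bash
python3 lg.py; cat > fit.py <<'E'
from kin import *
import json
D=[([-1.307,.423,1.63,0,1.089,-.019],[174.422,-600.152,241.675]),
([-1.3069523,0.3418596,1.5484014,0.0000215,1.2435129,-0.0189836],[175.0302,-602.2672,326.4142]),
([-1.3810692,.4582479,1.2574209,.159053,1.7591014,-.0877077],[173.6244,-601.2455,399.6181]),
([-1.3268905,.2944545,1.2889122,-.0010493,1.5551831,-.0406166],[167.78715,-626.20829,477.0329])]
D+=[json.loads(l)[:2] for l in open('log')]
def cols(q):
    b,F=basis(q);A=rz(q[0]);Y=np.array([0,1.,0])
    return np.c_[b,A@Y,F@X,F@Y]
A=np.vstack([cols(q) for q,p in D]);y=np.concatenate([p for q,p in D])
for use in ([0,1,2,3,4,5,6],[0,1,2,3,4,5,7,8],[0,1,2,3,4,5,6,7,8],[0,2,4,5,6]):
    L,_,rk,s=np.linalg.lstsq(A[:,use],y,rcond=None);print(use,L,s[-1],np.abs(A[:,use]@L-y).max())
E
python3 fit.py
```

```text
2.0 [-1.38   0.35   0.912  0.056  1.929  0.229] [ 152.633 -646.742  625.179] [[ 0.999 -0.018  0.042]
 [-0.021 -0.998  0.059]
 [ 0.041 -0.06  -0.997]] [ 0.436 -0.755 -1.348]
[0, 1, 2, 3, 4, 5, 6] [312.072  -0.072 563.438  77.376 484.875 290.762  11.89 ] 0.10692812127300437 0.06075959967847666
[0, 1, 2, 3, 4, 5, 7, 8] [309.393   4.747 558.018  73.829 483.367 287.668   2.315  12.079] 0.10352850590830343 2.0114991866126957
[0, 1, 2, 3, 4, 5, 6, 7, 8] [312.055  -0.042 563.422  77.362 484.87  290.748  11.843   0.023   0.048] 0.10228834107075654 0.059708324963025916
[0, 2, 4, 5, 6] [301.774 483.048 503.845 277.345  13.041] 0.18526616343424393 31.787855261527852
```

```bash
python3 - <<'E'
import re
s=open('kin.py').read()
s=s.replace("C@Z,E@Z]","C@Z,E@Z,A@np.array([0,1.,0])]").replace("c=np.cumsum(b*L,axis=1).T;return c","o=[0,6,1,2,3,4,5];c=np.cumsum((b*L)[:,o],axis=1).T;return c[1:]")
s+='''
S0=np.array([200,200.]);S1=np.array([330,-470.])
def clr(q):  # centre-line distance to the screen slab (z<560), and where
    c=links(q)[1:];best=(1e9,)
    for a,b in zip(c[:-1],c[1:]):
        for t in np.linspace(0,1,40):
            p=a+t*(b-a);u=np.clip(np.dot(p[:2]-S0,S1-S0)/np.dot(S1-S0,S1-S0),0,1)
            d=np.hypot(np.linalg.norm(p[:2]-S0-u*(S1-S0)),max(0,p[2]-560))
            if d<best[0]: best=(d,p)
    return best
def tool(yaw,lean=0,lyaw=None):
    """y horizontal at yaw (deg); z down, body leaned by lean deg towards yaw+90"""
    y=np.array([np.cos(np.radians(yaw)),np.sin(np.radians(yaw)),0]);b=np.array([-y[1],y[0],0])
    l=np.radians(lean);z=-np.cos(l)*Z-np.sin(l)*b
    return np.c_[np.cross(y,z),y,z]
'''
open('kin.py','w').write(s)
E
python3 - <<'E'
import sys;sys.path.insert(0,'.')
import numpy as np
np.save('L.npy',[312.06,0,563.43,77.37,484.87,290.75,11.89])
from kin import *
for nm,p,yaw in [('pad',[458,280,65],55),('padup',[458,280,200],55),('can',[298,265,56],55),('canup',[298,265,200],55),('h0',[371.5,296.5,124],55),('h0up',[371.5,296.5,200],55),('h1',[388,438,124],55)]:
  for half in (0,180):
   for lean in (0,20,35):
    Rm=tool(yaw+half,lean if half==0 else -lean)
    bst=None
    for q0 in ([.7,.3,1.4,0,1.2,0],[.9,.3,1.4,.5,1.2,.5],[.9,.3,1.4,1,1.2,2],[.9,.3,1.4,-.8,1.2,-2]):
        q,e=ik(np.array(p,float),Rm,np.array(q0))
        if e<1e-3 and (bst is None or clr(q)[0]>clr(bst)[0]): bst=q
    if bst is None: print(nm,half,lean,'none')
    else: d=clr(bst);print(nm,half,lean,bst,'clr',d[0],d[1])
E
```

```text
pad 0 0 [ 0.527  0.567  1.919  0.     0.655 -0.433] clr 76.74227235963416 [155.    103.858 604.547]
pad 0 20 [ 0.707  0.571  1.991 -0.642  0.586  0.288] clr 66.15461768946807 [247.034 226.494 598.241]
pad 0 35 [ 0.839  0.632  2.016 -1.049  0.716  0.772] clr 70.32441999210378 [219.057 261.708 587.83 ]
pad 180 0 none
pad 180 20 none
pad 180 35 [ 0.839  0.632  2.016 -1.049  0.716 -2.369] clr 70.32441997111245 [219.057 261.708 587.83 ]
padup 0 0 [ 0.527  0.35   1.858  0.     0.934 -0.433] clr 111.15491015316793 [276.577 174.534 646.081]
padup 0 20 [ 0.707  0.333  1.938 -0.463  0.836  0.054] clr 78.07703538489928 [246.302 225.869 617.297]
padup 0 35 [ 0.839  0.376  1.982 -0.822  0.891  0.448] clr 69.47951596603355 [209.964 251.582 605.469]
padup 180 0 none
padup 180 20 none
padup 180 35 none
can 0 0 [ 0.697  0.465  2.217  0.     0.46  -0.263] clr 15.388441558759894 [213.399 194.17  569.58 ]
can 0 20 [ 0.948  0.502  2.241 -0.758  0.521  0.675] clr 59.01198654241125 [160.238 243.605 558.357]
can 0 35 [ 1.12   0.595  2.226 -1.024  0.725  1.083] clr 109.45562286096848 [262.972 289.527 117.069
[... 1194 characters left out ...]
3.11  615.916]
h0up 0 20 [ 0.858  0.268  2.037 -0.467  0.856  0.211] clr 61.93783514577841 [199.462 248.805 598.133]
h0up 0 35 [ 1.005  0.33   2.06  -0.781  0.951  0.577] clr 88.34255896779668 [157.521 270.289 592.548]
h0up 180 0 none
h0up 180 20 none
h0up 180 35 none
h1 0 0 [ 0.826  0.522  1.794  0.     0.826 -0.134] clr 101.01228365791182 [226.868 263.385 633.918]
h1 0 20 [ 0.996  0.546  1.807 -0.468  0.859  0.357] clr 122.42799802600058 [176.981 295.051 633.648]
h1 0 35 [ 1.11   0.609  1.798 -0.747  0.988  0.655] clr 128.55892419125303 [ 81.203 190.494 608.211]
h1 180 0 none
h1 180 20 none
h1 180 35 [ 1.11   0.609  1.798 -0.747  0.988 -2.487] clr 128.558924193195 [ 81.203 190.494 608.211]
```

```bash
cat > plan.py <<'E'
from kin import *
from scipy.spatial.transform import Slerp
def plan(keys,start=None,show=True,maxrot=34,q0=None):
    """keys: (pos, Rm); greedy steps within call limits, rounded; prints rows and clearance"""
    o=ctrl.get_obs();p,Rc=(o['ee_pos'],R.from_rotvec(o['orientation'])) if start is None else start
    q=o['qpos'] if q0 is None else q0;out=[]
    for P,Rm in keys:
        P=np.array(P,float);a,Ra=p.copy(),Rc;sl=Slerp([0,1],R.concatenate([Ra,R.from_matrix(Rm)]));s=0
        while s<1:
            for t in np.arange(1,s,-.01):
                d=Rc.inv().apply(a+t*(P-a)-p)/80;w=(Rc.inv()*sl(t)).as_rotvec()/np.pi
                if np.abs(d).max()<=.995 and np.linalg.norm(w)*180<=maxrot: break
            d=d.round(3);w=w.round(4);s=t
            n=int(max(np.ceil(np.linalg.norm(d)*80/48),np.ceil(np.linalg.norm(w)*180/8.3),1))
            p=p+Rc.apply(d*80);Rc=Rc*R.from_rotvec(w*np.pi);qn,e=ik(p,Rc.as_matrix(),q)
            c=clr(qn);out.append((w,d,n))
            print([*w,*d],'rows>=',n,'p',p.round(),'q',qn,'dq %.2f e %.0e clr %.0f'%(np.abs(qn-q).max(),e,c[0]));q=qn
    return p,Rc,q
E
python3 - <<'E'
from plan import *
T=tool
plan([([200,-480,700],T(-60)),([270,-50,700],T(-10)),([300,200,660],T(35,15)),([350,320,420],T(40,30))])
for yaw in(35,45):
  for lean in(25,30,35):
    q,e=ik(np.array([458,280,74.]),T(yaw,lean),np.array([.9,.6,2,-.8,.7,.7]));print(yaw,lean,q,e,clr(q))
E
```

```text
[np.float64(-0.0069), np.float64(-0.0082), np.float64(-0.0795), np.float64(0.27), np.float64(-0.988), np.float64(-0.361)] rows>= 2 p [ 174. -570.  660.] q [-1.307  0.216  1.016  0.029  1.937  0.044] dq 0.19 e 1e-15 clr 210
[np.float64(-0.0077), np.float64(-0.0091), np.float64(-0.0882), np.float64(0.548), np.float64(-0.979), np.float64(-0.434)] rows>= 3 p [ 199. -485.  698.] q [-1.206  0.084  1.093  0.002  1.967 -0.142] dq 0.19 e 1e-15 clr 191
[np.float64(-0.0004), np.float64(-0.0005), np.float64(-0.0052), np.float64(0.046), np.float64(-0.046), np.float64(-0.028)] rows>= 1 p [ 200. -480.  700.] q [-1.199  0.076  1.096  0.     1.969 -0.152] dq 0.01 e 4e-13 clr 191
[np.float64(0.0), np.float64(-0.0), np.float64(-0.0639), np.float64(0.793), np.float64(-0.97), np.float64(0.0)] rows>= 3 p [ 216. -381.  700.] q [-1.082 -0.069  1.242  0.     1.969 -0.236] dq 0.15 e 3e-15 clr 169
[np.float64(0.0), np.float64(-0.0), np.float64(-0.0639), np.float64(0.97), np.float64(-0.792), np.float64(0.0)] rows>= 3 p [ 232. -282.  700.] q [-0.915 -0.195  1.348  0.     1.989 -0.269] dq 0.17 e 2e-15 clr 152
[np
[... 2306 characters left out ...]
35 30 [ 0.795  0.63   1.899 -0.71   0.855  0.725] 1.843140626737535e-12 (np.float64(79.12956399290132), array([140.564, 160.356, 603.805]))
35 35 [ 0.833  0.659  1.889 -0.782  0.917  0.813] 5.3830576141003093e-14 (np.float64(74.51132816632526), array([139.932, 171.742, 597.562]))
45 25 [ 0.757  0.586  1.955 -0.7    0.715  0.535] 5.677590666242451e-13 (np.float64(71.85934244917061), array([238.418, 241.55 , 604.288]))
45 30 [ 0.8    0.609  1.955 -0.807  0.765  0.662] 9.096198764475997e-10 (np.float64(74.43753933212263), array([232.257, 256.206, 596.624]))
45 35 [ 0.841  0.636  1.953 -0.897  0.822  0.773] 2.4840574042173103e-13 (np.float64(79.8031391450272), array([222.536, 266.551, 597.836]))
```

>>> {"api": "arm_command", "payload": {
  "rows": [-0.007,-0.008,-0.08,0.27,-0.99,-0.36,0,-0.007,-0.008,-0.08,0.27,-0.99,-0.36,0,-0.007,-0.008,-0.08,0.27,-0.99,-0.36,0]
}}

```text
t: 2.3
ee_pos: [174.4, -565.3, 664.3]
orientation: [-3.099, -0.367, -0.043]
ft_force: [-0.3, -0.1, 0.8]
width: 45.8
grasp_force: 0.0
```

>>> {"api": "arm_command", "payload": {
  "rows": [-0.008,-0.009,-0.093,0.57,-1,-0.46,0,-0.008,-0.009,-0.093,0.57,-1,-0.46,0,-0.008,-0.009,-0.093,0.57,-1,-0.46,0]
}}

```text
t: 2.6
ee_pos: [199.3, -477.4, 705.2]
orientation: [3.02, 0.817, 0.009]
ft_force: [0.1, -1.1, 0.8]
width: 43.9
grasp_force: 0.0
```

>>> {"api": "arm_command", "payload": {
  "rows": [0,0,-0.064,0.79,-0.97,0,0,0,0,-0.064,0.79,-0.97,0,0,0,0,-0.064,0.79,-0.97,0,0]
}}

```text
t: 2.9
ee_pos: [214.6, -378.7, 701.4]
orientation: [2.929, 1.112, 0.007]
ft_force: [-0.2, 0.1, 1.2]
width: 43.7
grasp_force: 0.0
```

>>> {"api": "arm_command", "payload": {
  "rows": [0,0,-0.064,0.97,-0.79,0,0,0,0,-0.064,0.97,-0.79,0,0,0,0,-0.064,0.97,-0.79,0,0]
}}

```text
t: 3.2
ee_pos: [231.2, -280.4, 700.7]
orientation: [2.802, 1.402, 0.006]
ft_force: [-0.5, 0.5, -0.3]
width: 44.0
grasp_force: 0.0
```

>>> {"api": "arm_command", "payload": {
  "rows": [0,0,-0.055,0.96,-0.5,0,0,0,0,-0.055,0.96,-0.5,0,0,0,0,-0.055,0.96,-0.5,0,0]
}}

```text
t: 3.5
ee_pos: [245.8, -196.3, 700.0]
orientation: [2.672, 1.638, 0.004]
ft_force: [0.4, -0.3, -0.4]
width: 44.0
grasp_force: 0.0
```

>>> {"api": "arm_command", "payload": {
  "rows": [0,0,-0.053,0.98,-0.31,0,0,0,0,-0.053,0.98,-0.31,0,0,0,0,-0.053,0.98,-0.31,0,0]
}}

```text
t: 3.8
ee_pos: [259.9, -115.9, 699.4]
orientation: [2.527, 1.855, 0.001]
ft_force: [0.1, -0.2, 0.6]
width: 43.7
grasp_force: 0.0
```

```bash
python3 - <<'E'
from plan import *
T=tool
print(ctrl.get_obs()['t'],ctrl.get_obs()['ee_pos'])
plan([([270,-50,700],T(-10)),([300,200,660],T(35,15)),([335,300,450],T(40,32)),([350,300,330],T(40,32))])
E
```

```text
3.8 [ 259.874 -115.867  699.37 ]
[np.float64(0.0018), np.float64(0.0012), np.float64(-0.0414), np.float64(0.823), np.float64(-0.126), np.float64(-0.011)] rows>= 2 p [270. -50. 700.] q [-0.227 -0.35   1.454  0.     2.038 -0.052] dq 0.23 e 2e-15 clr 142
[np.float64(-0.0101), np.float64(-0.0245), np.float64(-0.0771), np.float64(0.974), np.float64(-0.054), np.float64(0.155)] rows>= 2 p [279.  27. 688.] q [ 0.14  -0.355  1.485 -0.089  1.994  0.035] dq 0.37 e 2e-13 clr 135
[np.float64(-0.0101), np.float64(-0.0245), np.float64(-0.077), np.float64(0.969), np.float64(0.179), np.float64(0.082)] rows>= 2 p [289. 105. 675.] q [ 0.466 -0.311  1.49  -0.178  1.958  0.088] dq 0.33 e 2e-13 clr 134
[np.float64(-0.0112), np.float64(-0.0269), np.float64(-0.0845), np.float64(0.988), np.float64(0.444), np.float64(0.02)] rows>= 2 p [299. 190. 662.] q [ 0.736 -0.224  1.469 -0.266  1.921  0.069] dq 0.27 e 6e-13 clr 139
[np.float64(-0.0013), np.float64(-0.0031), np.float64(-0.0099), np.float64(0.098), np.float64(0.081), np.float64(-0.004)] rows>= 1 p [300. 200. 660.] q [ 0.762 -0.212  1.465 -0.275  1.916  0.0
[... 398 characters left out ...]
[ 1.008 -0.005  1.724 -0.495  1.597  0.352] dq 0.16 e 3e-13 clr 157
[np.float64(-0.0013), np.float64(-0.0113), np.float64(-0.003), np.float64(0.229), np.float64(0.135), np.float64(0.232)] rows>= 1 p [335. 300. 450.] q [ 1.032  0.04   1.745 -0.524  1.561  0.394] dq 0.04 e 3e-15 clr 168
[np.float64(0.0), np.float64(0.0), np.float64(-0.0), np.float64(0.513), np.float64(0.106), np.float64(0.989)] rows>= 2 p [346. 300. 361.] q [ 1.013  0.126  1.852 -0.539  1.384  0.477] dq 0.18 e 2e-13 clr 148
[np.float64(0.0), np.float64(0.0), np.float64(-0.0), np.float64(0.18), np.float64(0.038), np.float64(0.347)] rows>= 1 p [350. 300. 330.] q [ 1.006  0.164  1.883 -0.548  1.321  0.508] dq 0.06 e 6e-13 clr 134
```

Tracking is good, so I'll continue to about (335,300,450).

>>> {"api": "arm_command", "payload": {
  "rows": [0.002,0.001,-0.041,0.82,-0.13,-0.01,0,0.002,0.001,-0.041,0.82,-0.13,-0.01,0,0.002,0.001,-0.041,0.82,-0.13,-0.01,0]
}}

```text
t: 4.1
ee_pos: [270.0, -51.4, 699.7]
orientation: [-2.409, -2.015, 0.003]
ft_force: [0.1, -0.4, -0.2]
width: 43.9
grasp_force: 0.0
```

>>> {"api": "arm_command", "payload": {
  "rows": [-0.01,-0.025,-0.077,0.97,-0.05,0.15,0,-0.01,-0.025,-0.077,0.97,-0.05,0.15,0,-0.01,-0.025,-0.077,0.97,-0.05,0.15,0]
}}

```text
t: 4.4
ee_pos: [279.9, 27.3, 687.0]
orientation: [2.091, 2.243, -0.067]
ft_force: [-0.3, 0.5, -0.2]
width: 44.0
grasp_force: 0.0
```

>>> {"api": "arm_command", "payload": {
  "rows": [-0.01,-0.025,-0.077,0.97,0.18,0.08,0,-0.01,-0.025,-0.077,0.97,0.18,0.08,0,-0.01,-0.025,-0.077,0.97,0.18,0.08,0]
}}

```text
t: 4.7
ee_pos: [289.3, 107.3, 673.6]
orientation: [1.753, 2.426, -0.127]
ft_force: [-0.7, -0.1, -0.3]
width: 43.8
grasp_force: 0.0
```

>>> {"api": "arm_command", "payload": {
  "rows": [-0.012,-0.03,-0.094,1,0.5,0.02,0,-0.012,-0.03,-0.094,1,0.5,0.02,0,-0.012,-0.03,-0.094,1,0.5,0.02,0]
}}

```text
t: 5.0
ee_pos: [304.7, 193.0, 659.1]
orientation: [1.34, 2.577, -0.194]
ft_force: [0.3, 0.4, -0.1]
width: 44.0
grasp_force: 0.0
```

>>> {"api": "arm_command", "payload": {
  "rows": [-0.005,-0.04,-0.011,0.6,0.45,0.98,0,-0.005,-0.04,-0.011,0.6,0.45,0.98,0,-0.005,-0.04,-0.011,0.6,0.45,0.98,0]
}}

```text
t: 5.3
ee_pos: [318.0, 231.1, 567.6]
orientation: [1.246, 2.491, -0.264]
ft_force: [-0.2, -0.3, -0.3]
width: 43.9
grasp_force: 0.0
```

>>> {"api": "arm_command", "payload": {
  "rows": [-0.006,-0.05,-0.014,0.9,0.6,1,0,-0.006,-0.05,-0.014,0.9,0.6,1,0,-0.006,-0.05,-0.014,0.9,0.6,1,0,-0.006,-0.05,-0.014,0.9,0.6,1,0]
}}

```text
t: 5.7
ee_pos: [335.4, 288.7, 471.8]
orientation: [1.122, 2.379, -0.325]
ft_force: [0.1, -0.9, 0.9]
width: 43.9
grasp_force: 0.0
```

```bash
python3 - <<'E'
from plan import *
im,d=snap('wrist','w1');o=ctrl.get_obs();print(o['t'],o['ee_pos'],o['qpos'])
cv2.imwrite('pics/w1.png',im[:,:,::-1])
E
```

```text
5.75 [335.468 288.695 473.719] [ 1.012  0.01   1.721 -0.515  1.602  0.357]
```

View pics/w1.png

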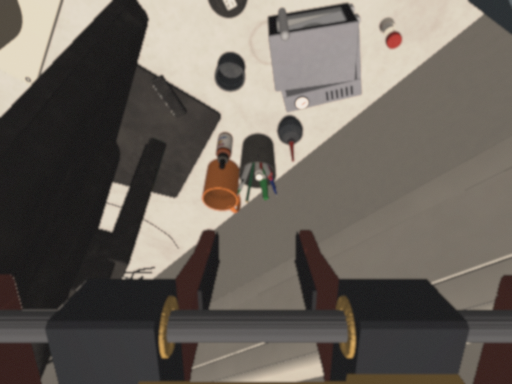

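The wrist view shows the rod's tip near (283,12), with its base at (286,38). The housing's back corners are at (288,110) and (361,95), and the red vial cap is at (394,40).

```bash
python3 - <<'E'
from plan import *
F=np.load('w1.npz');T=c2w('wrist',F['p'],F['r'])
hs=ray('wrist',[(361,95),(288,110)],82,T);print(hs,np.linalg.norm(hs[0]-hs[1]))
print('tip',ray('wrist',[(282,11),(281,9)],145,T),'vial',ray('wrist',[(394,40)],62,T))
P=cloud('wrist',F['d'],T)
m=(P[...,2]>98)&(P[...,2]<150)&(P[...,0]>330)&(P[...,0]<420)&(P[...,1]>250)&(P[...,1]<330);v,u=np.where(m);print('rod',m.sum(),P[m].mean(0),P[m].min(0),P[m].max(0),u.min(),u.max(),v.min(),v.max())
m=(P[...,2]>85)&(P[...,2]<92)&(P[...,0]>300)&(P[...,0]<560)&(P[...,1]>180)&(P[...,1]<400);print('hood',cv2.minAreaRect(P[m][:,:2].astype(np.float32)), cv2.boxPoints(cv2.minAreaRect(P[m][:,:2].astype(np.float32))))
g=T[:3,:3]
print(plan.__name__)
h=np.array([371.5,296.5])
plan([([371.5,296.5,230],tool(40,32)),([371.5,296.5,125],tool(40,32))])
E
```

```text
[[553.97  292.28   82.   ]
 [480.076 193.167  82.   ]] 123.62693297595894
tip [[349.191 314.469 145.   ]
 [346.824 315.283 145.   ]] vial [[528.842 376.314  62.   ]]
rod 191 [368.883 296.724 129.566] [365.142 289.416  98.211] [377.504 300.643 147.001] 279 288 18 40
hood ((448.8369445800781, 281.1038513183594), (133.63002014160156, 154.05584716796875), 54.26877212524414) [[347.289 271.849]
 [472.347 181.883]
 [550.384 290.359]
 [425.327 380.325]]
plan
[np.float64(-0.0011), np.float64(-0.0013), np.float64(-0.0008), np.float64(0.506), np.float64(0.152), np.float64(0.975)] rows>= 2 p [348. 292. 386.] q [ 0.995  0.092  1.83  -0.529  1.426  0.436] dq 0.18 e 9e-14 clr 156
[np.float64(-0.001), np.float64(-0.0012), np.float64(-0.0008), np.float64(0.509), np.float64(0.15), np.float64(0.974)] rows>= 2 p [361. 294. 298.] q [ 0.978  0.206  1.912 -0.562  1.25   0.526] dq 0.18 e 4e-13 clr 118
[np.float64(-0.0008), np.float64(-0.001), np.float64(-0.0006), np.float64(0.399), np.float64(0.116), np.float64(0.756)] rows>= 2 p [372. 297. 230.] q [ 0.965  0.315  1.955 -0.605  1.117  0.607] dq 0.13 e 5e-15 clr 99
[np.float64(-0.0), np.float64(-0.0), np.float64(-0.0), np.float64(0.619), np.float64(-0.0), np.float64(0.991)] rows>= 2 p [372. 296. 137.] q [ 0.965  0.476  2.002 -0.68   0.95   0.752] dq 0.17 e 7e-11 clr 88
[np.float64(-0.0), np.float64(-0.0), np.float64(-0.0), np.float64(0.077), np.float64(-0.0), np.float64(0.122)] rows>= 1 p [371. 297. 125.] q [ 0.965  0.498  2.005 -0.691  0.93   0.771] dq 0.02 e 7e-16 clr 89
```

>>> {"api": "arm_command", "payload": {
  "rows": [-0.001,-0.001,-0.001,0.51,0.15,0.97,0,-0.001,-0.001,-0.001,0.51,0.15,0.97,0,-0.001,-0.001,-0.001,0.51,0.15,0.97,0]
}}

```text
t: 6.05
ee_pos: [347.0, 290.7, 384.1]
orientation: [1.115, 2.378, -0.324]
ft_force: [-0.7, -0.5, 0.4]
width: 44.0
grasp_force: 0.0
```

>>> {"api": "arm_command", "payload": {
  "rows": [-0.001,-0.001,-0.001,0.51,0.15,0.97,0,-0.001,-0.001,-0.001,0.51,0.15,0.97,0,-0.001,-0.001,-0.001,0.51,0.15,0.97,0]
}}

```text
t: 6.35
ee_pos: [359.9, 294.8, 297.4]
orientation: [1.108, 2.377, -0.321]
ft_force: [0.1, -0.5, 0.8]
width: 43.7
grasp_force: 0.0
```

>>> {"api": "arm_command", "payload": {
  "rows": [-0.001,-0.001,-0.001,0.4,0.115,0.76,0,-0.001,-0.001,-0.001,0.4,0.115,0.76,0,-0.001,-0.001,-0.001,0.4,0.115,0.76,0]
}}

```text
t: 6.65
ee_pos: [370.5, 298.4, 230.6]
orientation: [1.101, 2.375, -0.316]
ft_force: [-0.3, 0.3, 0.0]
width: 43.9
grasp_force: 0.0
```

```bash
python3 - <<'E'
from plan import *
print(ctrl.get_obs()['t'],ctrl.get_obs()['ee_pos'])
im,d=snap('side','s2')
T=np.linalg.inv(c2w('side'));K=ctrl.camera_params('side')['camera_matrix']
p=T@np.array([371,296,180,1]);u=(K@(p[:3]/p[2])).astype(int);print(u)
c=im[max(0,u[1]-90):u[1]+90,max(0,u[0]-110):u[0]+110];cv2.imwrite('pics/s2.png',cv2.resize(c[:,:,::-1],None,fx=2.5,fy=2.5))
plan([([371,296,125],tool(40,32))])
E
```

```text
6.65 [370.513 298.442 230.589]
[261 165   1]
[np.float64(0.0011), np.float64(-0.0004), np.float64(0.0008), np.float64(0.584), np.float64(-0.021), np.float64(0.987)] rows>= 2 p [371. 296. 140.] q [ 0.966  0.469  2.002 -0.677  0.955  0.747] dq 0.16 e 5e-11 clr 89
[np.float64(0.0001), np.float64(-0.0), np.float64(0.0001), np.float64(0.095), np.float64(-0.003), np.float64(0.161)] rows>= 1 p [371. 296. 125.] q [ 0.966  0.497  2.007 -0.692  0.93   0.772] dq 0.03 e 2e-15 clr 88
```

View pics/s2.png

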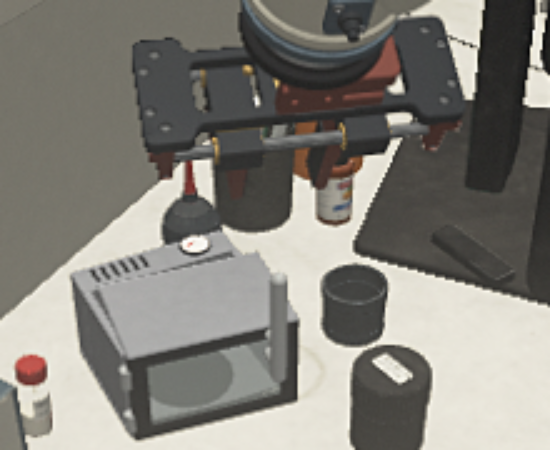

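The side crop shows the open fingers at (237,190) and (320,185), straddling the rod at (278,300). I'll descend and grip.

>>> {"api": "arm_command", "payload": {
  "rows": [0.001,0,0.001,0.58,-0.02,0.99,0,0.001,0,0.001,0.58,-0.02,0.99,0,0.001,0,0.001,0.58,-0.02,0.99,0]
}}

```text
t: 7.0
ee_pos: [369.6, 294.6, 136.5]
orientation: [1.104, 2.375, -0.323]
ft_force: [0.0, -0.6, 0.4]
width: 44.1
grasp_force: 0.0
```

>>> {"api": "arm_command", "payload": {
  "rows": [0,0,0,0.095,0,0.16,0,0,0,0,0.095,0,0.16,-0.9,0,0,0,0.095,0,0.16,-0.9,0,0,0,0.095,0,0.16,-0.9,0,0,0,0.095,0,0.16,-0.9]
}}

```text
t: 7.5
ee_pos: [370.3, 295.4, 123.2]
orientation: [1.106, 2.375, -0.316]
ft_force: [0.8, 0.3, -0.3]
width: 15.2
grasp_force: 0.0
```

```bash
cat > arc.py <<'E'
from plan import *
H=np.array([459,358.])
def arc(ths,z,Rm,c0,w0=0.14,a0=None):
    a0=np.radians(215.1) if a0 is None else a0
    return [([*(H+107*np.array([np.cos(a0-(t-w0)),np.sin(a0-(t-w0))])+c0),z],Rm) for t in ths]
E
python3 - <<'E'
from arc import *
o=ctrl.get_obs();print(o['t'],o['ee_pos'],o['width'],o['grasp_force'],o['ft_force'])
k=arc([.14,.6,1.1,1.65],125,tool(40,32),0);print([x[0] for x in k])
plan(k[1:])
E
```

```text
7.5 [370.278 295.411 123.238] 15.23403836877823 0.0 [ 0.762  0.25  -0.34 ]
[[np.float64(371.4579802355225), np.float64(296.4744380313692), 125], [np.float64(353.2435977856476), np.float64(341.7339804907248), 125], [np.float64(358.3916804442392), np.float64(394.42754501975014), 125], [np.float64(392.269153018635), np.float64(441.6420591637344), 125]]
[np.float64(0.0002), np.float64(-0.0007), np.float64(0.0002), np.float64(0.481), np.float64(0.21), np.float64(-0.325)] rows>= 2 p [353. 342. 125.] q [ 1.043  0.527  1.941 -0.641  0.987  0.791] dq 0.08 e 3e-10 clr 116
[np.float64(-0.0), np.float64(0.0), np.float64(0.0), np.float64(0.393), np.float64(0.472), np.float64(-0.246)] rows>= 2 p [358. 394. 125.] q [ 1.082  0.578  1.832 -0.603  1.049  0.774] dq 0.11 e 1e-15 clr 131
[np.float64(-0.0), np.float64(0.0), np.float64(0.0), np.float64(0.152), np.float64(0.704), np.float64(-0.095)] rows>= 2 p [392. 442. 125.] q [ 1.069  0.64   1.698 -0.586  1.104  0.721] dq 0.13 e 2e-15 clr 115
```

>>> {"api": "arm_command", "payload": {
  "rows": [0,0,0,0,0,0,-1,0,0,0,0,0,0,-1,0,0,0,0,0,0,-1]
}}

```text
t: 7.8
ee_pos: [371.1, 296.3, 123.1]
orientation: [1.104, 2.375, -0.314]
ft_force: [3.9, 3.7, 4.6]
width: 11.0
grasp_force: 30.0
```

```bash
python3 - <<'E'
from arc import *
o=ctrl.get_obs();print(o['t'],o['ee_pos'],o['width'],o['grasp_force'],o['ft_force'])
for c in (0,):
    k=arc(np.arange(.14,1.7,.16),124,tool(40,32),c)
    R0=R.from_rotvec(o['orientation'])
    for i in range(1,len(k)): print(i,np.array(k[i][0]).round(),R.from_matrix(tool(40,32)).inv().apply(np.array(k[i][0])-k[i-1-((i-1)%5)][0])/80)
E
```

```text
7.8 [371.078 296.308 123.109] 11.028949719034104 30.001895427703857 [3.879 3.706 4.643]
1 [363. 311. 124.] [ 0.179  0.035 -0.112]
2 [357. 327. 124.] [ 0.351  0.104 -0.219]
3 [353. 344. 124.] [ 0.511  0.203 -0.319]
4 [352. 361. 124.] [ 0.656  0.332 -0.41 ]
5 [354. 378. 124.] [ 0.781  0.486 -0.488]
6 [358. 394. 124.] [ 0.103  0.176 -0.064]
7 [365. 410. 124.] [ 0.181  0.369 -0.113]
8 [375. 424. 124.] [ 0.232  0.574 -0.145]
9 [387. 437. 124.] [ 0.255  0.786 -0.159]
```

Gripped at 30 N. Next is the arc, with five rows per call.

>>> {"api": "arm_command", "payload": {
  "rows": [0,0,0,0.18,0.035,-0.11,-1,0,0,0,0.35,0.105,-0.22,-1,0,0,0,0.51,0.2,-0.32,-1,0,0,0,0.66,0.33,-0.41,-1,0,0,0,0.78,0.485,-0.49,-1]
}}

```text
t: 8.3
ee_pos: [352.8, 376.2, 123.1]
orientation: [1.105, 2.373, -0.32]
ft_force: [8.0, -3.9, 0.3]
width: 11.7
grasp_force: 30.0
```

>>> {"api": "arm_command", "payload": {
  "rows": [0,0,0,0.1,0.175,-0.065,-1,0,0,0,0.18,0.37,-0.115,-1,0,0,0,0.23,0.575,-0.145,-1,0,0,0,0.255,0.785,-0.16,-1,0,0,0,0.255,0.785,-0.16,-1]
}}

```text
t: 8.8
ee_pos: [385.5, 436.2, 122.7]
orientation: [1.106, 2.374, -0.317]
ft_force: [-1.9, 2.8, 7.4]
width: 11.3
grasp_force: 30.0
```

```bash
python3 - <<'E'
from arc import *
o=ctrl.get_obs();print(o['t'],o['ee_pos'],o['width'],o['grasp_force'],o['ft_force'])
im,d=snap('top','t2')
cv2.imwrite('pics/t2.png',cv2.resize(im[80:300,150:370][:,:,::-1],None,fx=2.5,fy=2.5,interpolation=cv2.INTER_CUBIC))
E
```

```text
8.8 [385.512 436.19  122.726] 11.327407389087679 29.998364746570587 [-1.883  2.811  7.385]
```

View pics/t2.png

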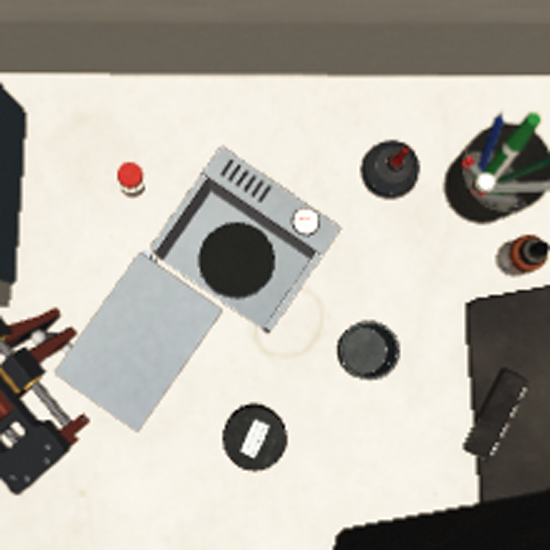

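The door is open about 1.6 rad, with the hood clear of the bay. The pad disc is at (237,259) and the can at (255,437). I'll measure both by mask, then release the handle and retreat.

```bash
python3 - <<'E'
from arc import *
F=np.load('t2.npz');im=F['im'];T=c2w('top');g=im.max(2)
for nm,(cu,cv),z,rad in [('pad',(245,183.5),9,24),('can',(252,255),68,20)]:
    m=(g<70).astype(np.uint8);mm=np.zeros_like(m);cv2.circle(mm,(int(cu),int(cv)),rad,1,-1);m&=mm
    cs,_=cv2.findContours(m,cv2.RETR_EXTERNAL,cv2.CHAIN_APPROX_NONE);c=max(cs,key=cv2.contourArea)
    e=cv2.fitEllipse(cv2.convexHull(c));mc,r=cv2.minEnclosingCircle(c);print(nm,e,mc,r,ray('top',[e[0],mc],z,T),'diam',r*2*(T[2,3]-z)/ctrl.camera_params('top')['camera_matrix'][0,0])
# side-camera check of can: label/top by cloud
P=cloud('side',np.load('s2.npz')['d'],c2w('side'))
m=(P[...,2]>66)&(P[...,2]<72)&(P[...,0]>260)&(P[...,0]<335)&(P[...,1]>225)&(P[...,1]<305);print('can side',(P[m].min(0)+P[m].max(0))/2,cv2.minEnclosingCircle(P[m][:,:2].astype(np.float32)))
v,u=np.where(m);print('side ellipse px ->',ray('side',[((u.min()+u.max())/2,(v.min()+v.max())/2)],68,c2w('side')))
Rm=tool(40,32)
x=plan([([385.5,436,215],Rm),([330,330,215],Rm),([298,265,200],Rm)])
E
```

```text
pad ((244.1762237548828, 183.5745086669922), (29.29456329345703, 29.666458129882812), 62.155128479003906) (244.1883087158203, 183.5593719482422) 14.89365005493164 [[458.987 280.289   9.   ]
 [459.022 280.261   9.   ]] diam 69.61056364652835
can ((251.3795166015625, 254.55360412597656), (24.545364379882812, 25.883249282836914), 177.89854431152344) (251.25, 254.5) 12.915691375732422 [[298.571 264.308  68.   ]
 [298.687 264.588  68.   ]] diam 56.547430384334795
can side [295.421 266.922  68.051] ((295.5715026855469, 266.469970703125), 27.821352005004883)
side ellipse px -> [[294.651 268.429  68.   ]]
[np.float64(-0.0002), np.float64(-0.0006), np.float64(0.0004), np.float64(-0.61), np.float64(0.007), np.float64(-0.979)] rows>= 2 p [386. 436. 215.] q [ 1.075  0.505  1.682 -0.55   1.233  0.637] dq 0.14 e 2e-15 clr 148
[np.float64(0.0), np.float64(-0.0), np.float64(-0.0), np.float64(-0.343), np.float64(-0.982), np.float64(0.214)] rows>= 2 p [346. 361. 215.] q [ 1.072  0.394  1.873 -0.567  1.164  0.681] dq 0.19 e 2e-15 clr 133
[np.float64(0.0), np.float64(-0.0), np.float64(-0.0), np.float64(-0.14), np.float64(-0.401), np.float64(0.088)] rows>= 1 p [330. 330. 215.] q [ 1.071  0.349  1.948 -0.575  1.138  0.697] dq 0.07 e 2e-15 clr 122
[np.float64(0.0), np.float64(-0.0), np.float64(-0.0), np.float64(-0.21), np.float64(-0.829), np.float64(0.352)] rows>= 2 p [298. 265. 200.] q [ 1.064  0.281  2.108 -0.603  1.059  0.75 ] dq 0.16 e 2e-15 clr 98
```

>>> {"api": "arm_command", "payload": {
  "rows": [0,0,0,0,0,0,0,0,0,0,0,0,0,0,0,0,0,0,0,0,0,0,0,0,0,0,0,0]
}}

```text
t: 9.25
ee_pos: [384.4, 434.7, 122.2]
orientation: [1.105, 2.375, -0.319]
ft_force: [0.2, 0.4, -0.9]
width: 40.2
grasp_force: 0.0
```

>>> {"api": "arm_command", "payload": {
  "rows": [0,0,0,-0.305,0,-0.49,0,0,0,0,-0.61,0,-0.98,0,0,0,0,-0.61,0,-0.98,0,0,0,0,-0.61,0,-0.98,0]
}}

```text
t: 9.65
ee_pos: [385.0, 435.5, 215.7]
orientation: [1.107, 2.375, -0.315]
ft_force: [-0.6, -0.6, -0.3]
width: 44.0
grasp_force: 0.0
```

>>> {"api": "arm_command", "payload": {
  "rows": [0,0,0,-0.34,-0.98,0.21,1,0,0,0,-0.34,-0.98,0.21,1,0,0,0,-0.34,-0.98,0.21,1]
}}

```text
t: 9.95
ee_pos: [342.6, 355.2, 213.1]
orientation: [1.104, 2.375, -0.329]
ft_force: [0.2, 0.0, -0.2]
width: 64.2
grasp_force: 0.0
```

>>> {"api": "arm_command", "payload": {
  "rows": [0,0,0,-0.28,-0.98,0.35,1,0,0,0,-0.28,-0.98,0.35,1,0,0,0,-0.28,-0.98,0.35,1]
}}

```text
t: 10.25
ee_pos: [304.6, 279.3, 201.4]
orientation: [1.104, 2.375, -0.328]
ft_force: [0.1, -0.2, -0.0]
width: 86.8
grasp_force: 0.0
```

```bash
python3 - <<'E'
from arc import *
o=ctrl.get_obs();print(o['t'],o['ee_pos'],o['width'],o['ft_force'])
plan([([297.5,265,150],tool(40,32)),([297.5,265,62],tool(40,32))])
E
```

```text
10.25 [304.582 279.257 201.446] 86.76123270607711 [ 0.053 -0.183 -0.042]
[np.float64(-0.0024), np.float64(0.0002), np.float64(0.0015), np.float64(0.275), np.float64(-0.177), np.float64(0.589)] rows>= 2 p [297. 265. 150.] q [ 1.065  0.382  2.134 -0.65   0.957  0.839] dq 0.12 e 2e-13 clr 96
[np.float64(0.0), np.float64(0.0), np.float64(-0.0), np.float64(0.583), np.float64(0.0), np.float64(0.932)] rows>= 2 p [297. 265.  62.] q [ 1.065  0.578  2.151 -0.766  0.794  1.019] dq 0.20 e 3e-15 clr 101
```

>>> {"api": "arm_command", "payload": {
  "rows": [-0.002,0,0.001,0.275,-0.175,0.59,1,-0.002,0,0.001,0.275,-0.175,0.59,1,-0.002,0,0.001,0.275,-0.175,0.59,1]
}}

```text
t: 10.55
ee_pos: [300.5, 270.0, 150.9]
orientation: [1.104, 2.373, -0.314]
ft_force: [-0.2, -0.2, 0.6]
width: 87.7
grasp_force: 0.0
```

```bash
python3 - <<'E'
from arc import *
o=ctrl.get_obs();print(o['t'],o['ee_pos'],o['width'],o['ft_force'])
plan([([297.5,265,62],tool(40,32))])
im,d=snap('side','s3')
cv2.imwrite('pics/s3.png',cv2.resize(im[80:280,180:400][:,:,::-1],None,fx=2.5,fy=2.5))
E
```

```text
10.55 [300.46  270.047 150.881] 87.70645610222037 [-0.218 -0.159  0.558]
[np.float64(0.0008), np.float64(-0.0001), np.float64(0.0003), np.float64(0.568), np.float64(-0.071), np.float64(0.955)] rows>= 2 p [297. 265.  62.] q [ 1.065  0.578  2.151 -0.766  0.794  1.019] dq 0.19 e 1e-15 clr 101
```

View pics/s3.png

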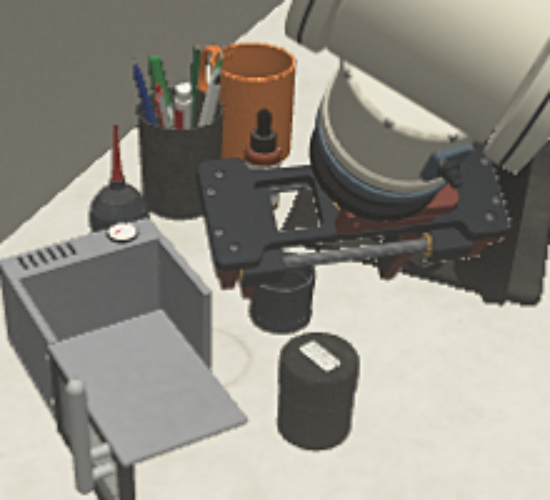

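The fingers at (235,285) and (395,270) are centred over the can's top at (318,355). I'll descend and close gently.

>>> {"api": "arm_command", "payload": {
  "rows": [0,0,0,0.28,-0.07,0.48,1,0,0,0,0.42,-0.07,0.72,1,0,0,0,0.57,-0.07,0.955,1,0,0,0,0.57,-0.07,0.955,1]
}}

```text
t: 11.0
ee_pos: [298.1, 266.3, 61.8]
orientation: [1.105, 2.372, -0.311]
ft_force: [-0.3, 0.2, 0.2]
width: 87.8
grasp_force: 0.0
```

```bash
python3 - <<'E'
from arc import *
o=ctrl.get_obs();print(o['t'],o['ee_pos'],o['width'],o['ft_force'])
plan([([297.5,265,62],tool(40,32))])
E
```

```text
11.0 [298.061 266.311  61.77 ] 87.83471345664269 [-0.282  0.193  0.222]
[np.float64(0.0014), np.float64(-0.0003), np.float64(-0.0001), np.float64(-0.008), np.float64(-0.016), np.float64(0.002)] rows>= 1 p [297. 265.  62.] q [ 1.065  0.578  2.151 -0.766  0.794  1.02 ] dq 0.00 e 7e-15 clr 101
```

>>> {"api": "arm_command", "payload": {
  "rows": [0,0,0,0,-0.01,0,0.5,0,0,0,0,-0.01,0,0.5,0,0,0,0,-0.01,0,0.35,0,0,0,0,-0.01,0,0.3,0,0,0,0,-0.01,0,0.2]
}}

```text
t: 11.5
ee_pos: [297.2, 265.4, 63.1]
orientation: [1.106, 2.372, -0.308]
ft_force: [-0.5, 0.9, 4.8]
width: 54.8
grasp_force: 30.0
```

>>> {"api": "arm_command", "payload": {
  "rows": [0,0,0,0,0,0,-0.2,0,0,0,0,0,0,-0.2,0,0,0,0,0,0,-0.2]
}}

```text
t: 11.8
ee_pos: [297.2, 265.4, 63.1]
orientation: [1.106, 2.372, -0.308]
ft_force: [-2.4, 0.4, 7.8]
width: 54.3
grasp_force: 30.0
```

>>> {"api": "arm_command", "payload": {
  "rows": [0,0,0,-0.07,0,-0.11,-0.2,0,0,0,-0.13,0,-0.21,-0.2,0,0,0,-0.13,0,-0.21,-0.2]
}}

```text
t: 12.1
ee_pos: [297.1, 265.4, 83.4]
orientation: [1.107, 2.372, -0.307]
ft_force: [-0.6, 0.2, -2.5]
width: 54.4
grasp_force: 30.0
```

```bash
python3 - <<'E'
from arc import *
o=ctrl.get_obs();print(o['t'],o['ee_pos'],o['width'],o['grasp_force'],o['ft_force'],o['moment'])
im,d=snap('side','s4')
cv2.imwrite('pics/s4.png',cv2.resize(im[80:280,180:400][:,:,::-1],None,fx=2.5,fy=2.5))
E
```

```text
12.1 [297.052 265.434  83.399] 54.44009531586718 29.99956844461849 [-0.64   0.169 -2.467] [0.318 0.125 0.024]
```

View pics/s4.png

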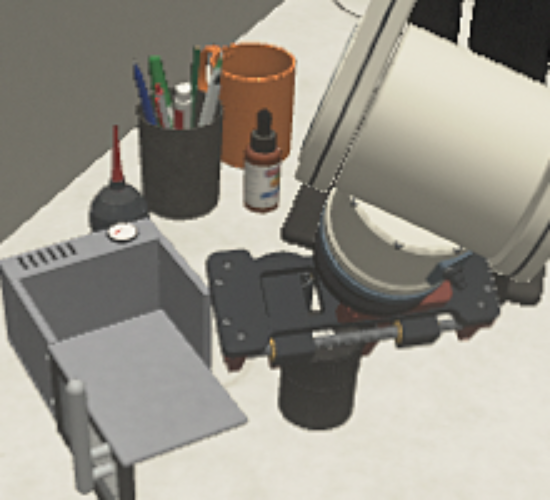

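The can is lifted (about 2.5 N) and hangs upright, with its base at (315,415). Next I'll raise it and carry it over the bay.

```bash
python3 - <<'E'
from arc import *
Rm=tool(40,32)
plan([([297,265.5,200],Rm),([458.5,281.2,200],Rm),([458.5,281.2,130],Rm),([458.5,281.2,74],Rm)])
E
```

```text
[np.float64(0.0016), np.float64(-0.0007), np.float64(-0.0006), np.float64(-0.617), np.float64(0.009), np.float64(-0.995)] rows>= 2 p [297. 265. 177.] q [ 1.067  0.327  2.122 -0.623  1.01   0.792] dq 0.20 e 3e-11 clr 97
[np.float64(0.0005), np.float64(-0.0001), np.float64(-0.0001), np.float64(-0.154), np.float64(0.001), np.float64(-0.248)] rows>= 1 p [297. 266. 200.] q [ 1.067  0.281  2.107 -0.602  1.061  0.751] dq 0.05 e 1e-14 clr 99
[np.float64(-0.0), np.float64(-0.0), np.float64(-0.0), np.float64(-0.574), np.float64(0.987), np.float64(0.358)] rows>= 2 p [392. 275. 200.] q [ 0.905  0.356  1.986 -0.649  1.032  0.614] dq 0.16 e 2e-15 clr 79
[np.float64(-0.0), np.float64(-0.0), np.float64(-0.0), np.float64(-0.399), np.float64(0.686), np.float64(0.249)] rows>= 2 p [458. 281. 200.] q [ 0.816  0.415  1.885 -0.663  1.025  0.524] dq 0.10 e 1e-15 clr 88
[np.float64(-0.0), np.float64(-0.0), np.float64(-0.0), np.float64(0.463), np.float64(-0.0), np.float64(0.743)] rows>= 2 p [459. 281. 130.] q [ 0.815  0.531  1.914 -0.726  0.914  0.635] dq 0.12 e 2e-13 clr 80
[np.float64(-0.0), np.float64(-0.0), np.float64(-0.0), np.float64(0.371), np.float64(-0.0), np.float64(0.593)] rows>= 2 p [459. 281.  74.] q [ 0.816  0.631  1.922 -0.789  0.835  0.733] dq 0.10 e 5e-15 clr 81
```

```bash
python3 - <<'E'
from arc import *
q=ctrl.get_obs()['qpos'];c=links(q);print(c)
for nm in ('side','top'):
    F=np.load('s4.npz') if nm=='side' else None
    d=F['d'] if F else snap('top','t3')[1]
    P=cloud(nm,d,c2w(nm))[d>0]
    if nm=='top':
        m=(P[:,2]>480)&(P[:,2]<620)&(P[:,0]>100);m&=np.linalg.norm(np.cross(P-c[3],(c[4]-c[3])/np.linalg.norm(c[4]-c[3])),axis=1)>130
        Q=P[m];print('screen top?',len(Q),Q[Q[:,0].argsort()][::max(1,len(Q)//8)],Q[:,1].max(),Q[:,2].max())
    for i,j in ((3,4),(4,5)):
        a,b=c[i],c[j];u=(b-a)/np.linalg.norm(b-a);t=(P-a)@u;r=np.linalg.norm(P-a-t[:,None]*u,axis=1)
        for lo in range(0,int(np.linalg.norm(b-a)),60):
            m=(t>lo)&(t<lo+60)&(r<140)&(P[:,2]>180)
            if m.sum()>20: print(nm,i,lo,m.sum(),np.percentile(r[m],[5,50,90,98]))
res=[]
for yaw in range(30,75,5):
  for lean in range(-30,50,5):
    w=[]
    for p in ([458.5,281.2,74],[458.5,281.2,200],[392,275,200]):
        x,e=ik(np.array(p,float),tool(yaw,lean),np.array([.9,.6,2,-.7,.8,.7]));w.append(clr(x)[0] if e<1e-4 else 0)
    res.append((min(w),yaw,lean,w,x))
for r in sorted(res,key=lambda r:-r[0])[:8]: print(r)
E
```

```text
[[-10.411   5.744 312.06 ]
 [-10.411   5.744 312.06 ]
 [126.719 254.3   798.752]
 [ 93.22  193.581 764.442]
 [197.085 381.843 329.852]
 [297.149 265.521  82.887]]
side 3 240 45 [51.909 53.073 53.685 54.145]
side 3 300 4533 [36.45  49.422 66.327 72.979]
side 3 360 2529 [44.197 64.876 71.784 73.679]
side 3 420 5104 [24.299 48.785 70.758 73.722]
side 3 480 4143 [16.271 46.745 67.877 72.749]
side 4 0 1180 [30.461 40.462 64.1   72.039]
side 4 60 1091 [36.546 38.117 40.647 47.836]
side 4 120 409 [32.5   36.954 44.406 48.584]
side 4 180 284 [34.986 71.224 87.327 90.975]
screen top? 10451 [[218.072 165.413 554.168]
 [226.19  141.855 554.333]
 [231.649  48.953 560.429]
 [235.578 173.414 536.341]
 [239.749 148.235 518.726]
 [244.518  64.948 551.437]
 [249.893  93.045 515.392]
 [256.586  52.46  517.142]
 [269.99  -20.046 483.89 ]] 198.6418139933454 563.4169555230533
top 3 180 886 [112.93  128.473 137.794 139.555]
top 3 240 1258 [ 55.423 109.791 133.659 138.653]
top 3 300 2872 [ 52.681  61.998  71.522 136.316]
top 3 360 1897 [59.354 63.844 71.718 73.903]
top 3 420 1601 [58.834 64.783 72.148 74.4
[... 1056 characters left out ...]
6172), np.float64(111.46771029914778), np.float64(81.27571287632261)], array([ 0.587,  0.269,  1.98 ,  0.   ,  0.892, -0.024]))
(np.float64(81.27571287603382), 40, 0, [np.float64(81.75292653696198), np.float64(111.46771025650672), np.float64(81.27571287603382)], array([ 0.587,  0.269,  1.98 ,  0.   ,  0.892, -0.111]))
(np.float64(81.2757128691573), 50, 0, [np.float64(81.75292653696182), np.float64(111.46771017931913), np.float64(81.2757128691573)], array([ 0.587,  0.269,  1.98 , -0.   ,  0.892, -0.286]))
(np.float64(81.27571282420362), 55, 0, [np.float64(81.75292653696182), np.float64(111.4677100234857), np.float64(81.27571282420362)], array([ 0.587,  0.269,  1.98 , -0.   ,  0.892, -0.373]))
```

```bash
python3 - <<'E'
from arc import *
def marg(q):
    c=links(q);a,b=c[3],c[4];best=(1e9,)
    for t in np.linspace(0,485,60):
        p=a+t/485*(b-a);u=np.clip(np.dot(p[:2]-S0,S1-S0)/np.dot(S1-S0,S1-S0),0,1)
        d=np.hypot(np.linalg.norm(p[:2]-S0-u*(S1-S0)),max(0,p[2]-560))-(75 if t>285 or t<110 else 56)
        if d<best[0]:best=(d,t,p)
    return best
for yaw,lean in ((40,32),(40,25),(40,38),(50,38),(40,0)):
  for p in ([297,265,200],[392,275,200],[425,278,200],[458.5,281.2,200],[458.5,281.2,74]):
    x,e=ik(np.array(p,float),tool(yaw,lean),np.array([.9,.6,2,-.7,.8,.7]));print(yaw,lean,p,e<1e-4,marg(x))
E
```

```text
40 32 [297, 265, 200] True (np.float64(23.26302770190722), np.float64(295.93220338983053), array([135.513, 269.955, 584.563]))
40 32 [392, 275, 200] True (np.float64(10.433529967098877), np.float64(287.7118644067797), array([205.748, 281.761, 584.102]))
40 32 [425, 278, 200] True (np.float64(20.030909438570845), np.float64(287.7118644067797), array([231.866, 286.959, 581.297]))
40 32 [458.5, 281.2, 200] True (np.float64(31.55704108343481), np.float64(221.9491525423729), array([225.148, 256.536, 621.947]))
40 32 [458.5, 281.2, 74] True (np.float64(14.749490049092685), np.float64(106.86440677966102), array([215.734, 246.535, 635.112]))
40 25 [297, 265, 200] True (np.float64(3.4351861038560543), np.float64(312.37288135593224), array([151.553, 256.322, 585.154]))
40 25 [392, 275, 200] True (np.float64(-2.9982955693017743), np.float64(287.7118644067797), array([215.924, 260.175, 596.189]))
40 25 [425, 278, 200] True (np.float64(10.127095597349054), np.float64(287.7118644067797), array([242.424, 265.819, 593.388]))
40 25 [458.5, 281.2, 200] True (np.float64(29.263256798771053), np.float64(
[... 1397 characters left out ...]
p.float64(106.86440677966102), array([200.428, 254.038, 631.83 ]))
40 0 [297, 265, 200] True (np.float64(-47.38550897820203), np.float64(353.47457627118644), array([221.396, 201.495, 577.588]))
40 0 [392, 275, 200] True (np.float64(6.835391850145982), np.float64(287.7118644067797), array([264.126, 189.951, 614.511]))
40 0 [425, 278, 200] True (np.float64(28.67589848880472), np.float64(287.7118644067797), array([292.508, 195.698, 611.474]))
40 0 [458.5, 281.2, 200] True (np.float64(53.76477007751015), np.float64(287.7118644067797), array([321.479, 201.278, 607.965]))
40 0 [458.5, 281.2, 74] True (np.float64(35.3072177742024), np.float64(106.86440677966102), array([254.626, 162.284, 660.054]))
```

```bash
python3 - <<'E'
from arc import *
Rm=tool(40,32)
plan([([310,280,177],Rm),([385,318,200],Rm),([458.5,281.2,195],Rm)])
E
```

```text
[np.float64(0.0019), np.float64(-0.0007), np.float64(-0.0006), np.float64(-0.574), np.float64(0.244), np.float64(-0.989)] rows>= 2 p [310. 280. 174.] q [ 1.057  0.354  2.085 -0.623  1.016  0.778] dq 0.20 e 8e-11 clr 99
[np.float64(0.0), np.float64(-0.0001), np.float64(-0.0), np.float64(-0.017), np.float64(0.008), np.float64(-0.031)] rows>= 1 p [310. 280. 177.] q [ 1.057  0.349  2.082 -0.621  1.023  0.773] dq 0.01 e 9e-15 clr 99
[np.float64(0.0), np.float64(0.0), np.float64(-0.0), np.float64(-0.344), np.float64(0.992), np.float64(-0.113)] rows>= 2 p [383. 317. 199.] q [ 0.97   0.394  1.925 -0.618  1.079  0.642] dq 0.16 e 1e-13 clr 103
[np.float64(0.0), np.float64(0.0), np.float64(-0.0), np.float64(-0.011), np.float64(0.031), np.float64(-0.004)] rows>= 1 p [385. 318. 200.] q [ 0.968  0.396  1.92  -0.618  1.081  0.638] dq 0.01 e 2e-14 clr 103
[np.float64(0.0), np.float64(0.0), np.float64(-0.0), np.float64(-0.766), np.float64(0.408), np.float64(0.553)] rows>= 2 p [458. 281. 195.] q [ 0.816  0.423  1.888 -0.668  1.017  0.532] dq 0.15 e 5e-15 clr 87
```

>>> {"api": "arm_command", "payload": {
  "rows": [0,0,0,-0.19,0.08,-0.33,-0.2,0.001,0,0,-0.38,0.16,-0.66,-0.2,0.001,0,0,-0.57,0.24,-0.99,-0.2,0.001,0,0,-0.57,0.24,-0.99,-0.2]
}}

```text
t: 12.6
ee_pos: [310.5, 281.5, 176.3]
orientation: [1.11, 2.372, -0.305]
ft_force: [0.0, -0.7, -2.6]
width: 54.3
grasp_force: 30.0
```

>>> {"api": "arm_command", "payload": {
  "rows": [0,0,0,-0.11,0.33,-0.04,-0.2,0,0,0,-0.23,0.66,-0.08,-0.2,0,0,0,-0.345,0.99,-0.11,-0.2,0,0,0,-0.345,0.99,-0.11,-0.2]
}}

```text
t: 13.0
ee_pos: [384.1, 317.3, 195.6]
orientation: [1.109, 2.372, -0.31]
ft_force: [-0.3, -0.7, -2.4]
width: 54.6
grasp_force: 30.0
```

>>> {"api": "arm_command", "payload": {
  "rows": [0,0,0,-0.25,0.14,0.18,-0.2,0,0,0,-0.51,0.28,0.37,-0.2,0,0,0,-0.77,0.42,0.55,-0.2,0,0,0,-0.77,0.42,0.55,-0.2,0,0,0,-0.77,0.42,0.55,-0.2]
}}

```text
t: 13.5
ee_pos: [455.0, 278.4, 189.7]
orientation: [1.109, 2.373, -0.317]
ft_force: [-0.7, 0.7, -3.1]
width: 54.4
grasp_force: 30.0
```

```bash
python3 - <<'E'
from arc import *
o=ctrl.get_obs();print(o['t'],o['ee_pos'],o['width'],o['grasp_force'],o['ft_force'])
im,d=snap('side','s5')
cv2.imwrite('pics/s5.png',cv2.resize(im[60:280,180:400][:,:,::-1],None,fx=2.5,fy=2.5))
plan([([458.5,281.2,120],tool(40,32)),([458.5,281.2,74],tool(40,32))])
E
```

```text
13.5 [455.016 278.414 189.739] 54.44433144848645 29.99965369468555 [-0.68   0.651 -3.09 ]
[np.float64(-0.0001), np.float64(-0.0006), np.float64(-0.0002), np.float64(0.456), np.float64(0.053), np.float64(0.747)] rows>= 2 p [459. 281. 120.] q [ 0.816  0.548  1.916 -0.737  0.899  0.652] dq 0.12 e 1e-13 clr 80
[np.float64(0.0), np.float64(-0.0), np.float64(-0.0), np.float64(0.305), np.float64(-0.0), np.float64(0.488)] rows>= 1 p [459. 281.  74.] q [ 0.816  0.631  1.922 -0.789  0.835  0.733] dq 0.08 e 9e-16 clr 81
```

View pics/s5.png

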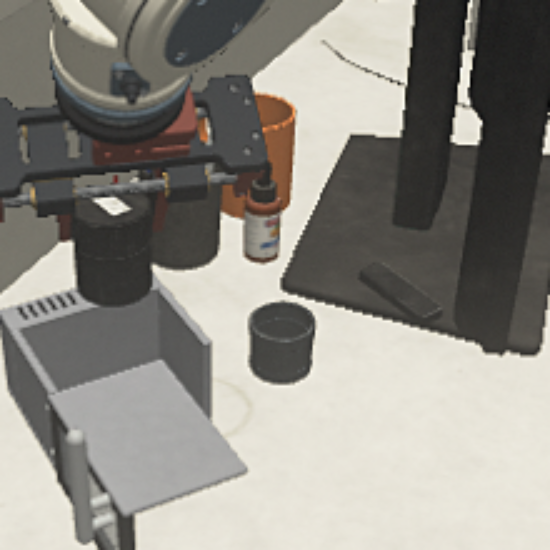

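The can hangs upright at (113,245), above the bay. I'll lower it in stages.

>>> {"api": "arm_command", "payload": {
  "rows": [0,0,0,0.15,0.053,0.25,-0.2,0,0,0,0.3,0.053,0.5,-0.2,0,0,0,0.456,0.053,0.75,-0.2,0,0,0,0.456,0.053,0.75,-0.2,0,0,0,0.456,0.053,0.75,-0.2]
}}

```text
t: 14.05
ee_pos: [459.1, 282.1, 120.9]
orientation: [1.106, 2.374, -0.315]
ft_force: [0.8, 0.0, -1.8]
width: 54.5
grasp_force: 30.0
```

```bash
python3 - <<'E'
from arc import *
o=ctrl.get_obs();print(o['t'],o['ee_pos'],o['width'],o['ft_force'])
plan([([458.5,281.2,79],tool(40,32)),([458.5,281.2,73],tool(40,32))])
E
```

```text
14.05 [459.12  282.056 120.898] 54.49310759288724 [ 0.843  0.043 -1.826]
[np.float64(0.0004), np.float64(-0.0005), np.float64(0.0001), np.float64(0.274), np.float64(-0.013), np.float64(0.446)] rows>= 1 p [459. 281.  79.] q [ 0.816  0.622  1.922 -0.783  0.842  0.724] dq 0.08 e 1e-15 clr 81
[np.float64(-0.0), np.float64(0.0), np.float64(0.0), np.float64(0.04), np.float64(-0.0), np.float64(0.064)] rows>= 1 p [459. 281.  73.] q [ 0.816  0.633  1.922 -0.791  0.834  0.735] dq 0.01 e 8e-12 clr 81
```

>>> {"api": "arm_command", "payload": {
  "rows": [0,0,0,0.14,-0.01,0.22,-0.2,0,0,0,0.27,-0.01,0.44,-0.2,0,0,0,0.27,-0.01,0.44,-0.2]
}}

```text
t: 14.35
ee_pos: [458.9, 281.0, 79.2]
orientation: [1.107, 2.374, -0.315]
ft_force: [-0.7, -0.3, -1.3]
width: 54.1
grasp_force: 30.0
```

>>> {"api": "arm_command", "payload": {
  "rows": [0,0,0,0.02,0,0.032,-0.2,0,0,0,0.033,0,0.053,-0.2,0,0,0,0.033,0,0.053,-0.2]
}}

```text
t: 14.65
ee_pos: [460.0, 281.7, 75.6]
orientation: [1.108, 2.372, -0.312]
ft_force: [0.1, -0.6, -2.4]
width: 54.6
grasp_force: 30.0
```

```bash
python3 - <<'E'
from arc import *
o=ctrl.get_obs();print(o['t'],o['ee_pos'],o['width'],o['ft_force'])
im,d=snap('top','t5');P=cloud('top',d,c2w('top'))
m=(P[...,2]>74)&(P[...,2]<81)&(np.hypot(P[...,0]-459,P[...,1]-281)<34)&(im.max(2)<90);print(m.sum(),P[m].mean(0) if m.any() else'')
a,_=snap('side','s6')
cv2.imwrite('pics/b6.png',cv2.resize(np.hstack([im[90:290,150:350],a[60:260,150:350]])[:,:,::-1],None,fx=1.9,fy=1.9,interpolation=cv2.INTER_CUBIC))
E
```

```text
14.65 [459.972 281.69   75.608] 54.618475246879896 [ 0.099 -0.615 -2.435]
189 [463.338 277.933  79.636]
```

View pics/b6.png

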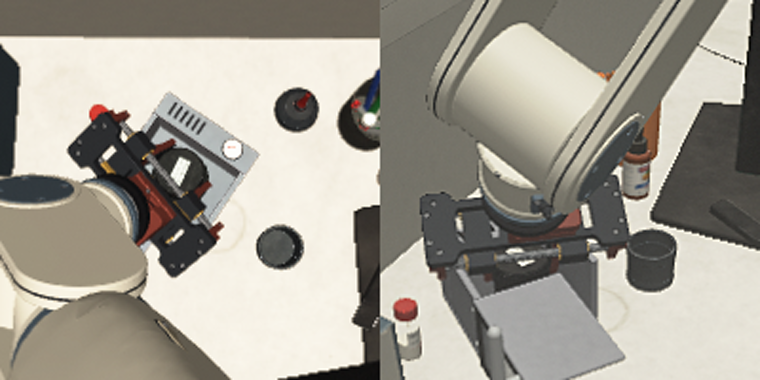

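Both views show the can inside the bay, still hanging (Fz −2.4 N). I'll lower it until it touches.

>>> {"api": "arm_command", "payload": {
  "rows": [0,0,0,0.015,0,0.025,-0.2,0,0,0,0.015,0,0.025,-0.2]
}}

```text
t: 14.95
ee_pos: [459.6, 281.2, 72.4]
orientation: [1.108, 2.373, -0.313]
ft_force: [-1.0, -0.4, -1.9]
width: 54.7
grasp_force: 30.0
```

>>> {"api": "arm_command", "payload": {
  "rows": [0,0,0,0.01,0,0.018,-0.2,0,0,0,0.01,0,0.018,-0.2]
}}

```text
t: 15.15
ee_pos: [459.8, 281.2, 72.1]
orientation: [1.107, 2.371, -0.314]
ft_force: [-5.3, 1.6, 13.0]
width: 54.4
grasp_force: 30.0
```

>>> {"api": "arm_command", "payload": {
  "rows": [0,0,0,-0.005,0,-0.009,0.5,0,0,0,-0.005,0,-0.009,0.5,0,0,0,-0.005,0,-0.009,0.5,0,0,0,-0.005,0,-0.009,0.5]
}}

```text
t: 15.55
ee_pos: [459.7, 281.2, 71.5]
orientation: [1.108, 2.373, -0.314]
ft_force: [0.2, -0.3, 0.1]
width: 65.7
grasp_force: 0.0
```

>>> {"api": "arm_command", "payload": {
  "rows": [0,0,0,-0.1,0,-0.16,0.5,0,0,0,-0.26,0,-0.42,0.5,0,0,0,-0.45,0,-0.72,0.5,0,0,0,-0.61,0,-0.98,0.5,0,0,0,-0.61,0,-0.98,0.5]
}}

```text
t: 16.05
ee_pos: [460.9, 282.4, 167.8]
orientation: [1.109, 2.371, -0.306]
ft_force: [0.2, -0.3, -1.1]
width: 66.1
grasp_force: 0.0
```

>>> {"api": "arm_command", "payload": {
  "rows": [0,0,0,0.23,-0.8,-0.98,0,0,0,0,0.23,-0.8,-0.98,0,0,0,0,0.23,-0.8,-0.98,0]
}}

```text
t: 16.35
ee_pos: [371.2, 283.7, 222.5]
orientation: [1.106, 2.374, -0.311]
ft_force: [-0.2, 0.3, 0.2]
width: 45.6
grasp_force: 0.0
```

```bash
python3 - <<'E'
from arc import *
o=ctrl.get_obs();print(o['t'],o['ee_pos'],o['width'],o['ft_force'])
E
```

```text
16.35 [371.21  283.694 222.514] 45.61708824479826 [-0.176  0.323  0.239]
```

```bash
python3 - <<'E'
from arc import *
plan([([386,436,215],tool(40,32))])
E
```

```text
[np.float64(0.0009), np.float64(-0.0006), np.float64(-0.0001), np.float64(0.856), np.float64(0.984), np.float64(-0.447)] rows>= 3 p [382. 393. 217.] q [ 1.045  0.45   1.772 -0.567  1.189  0.635] dq 0.21 e 8e-13 clr 140
[np.float64(0.0004), np.float64(-0.0002), np.float64(-0.0001), np.float64(0.332), np.float64(0.383), np.float64(-0.176)] rows>= 1 p [386. 436. 215.] q [ 1.074  0.506  1.682 -0.55   1.233  0.636] dq 0.09 e 6e-11 clr 148
```

>>> {"api": "arm_command", "payload": {
  "rows": [0,0,0,0.86,0.98,-0.45,0,0,0,0,0.86,0.98,-0.45,0,0,0,0,0.86,0.98,-0.45,0,0,0,0,0.86,0.98,-0.45,0]
}}

```text
t: 16.75
ee_pos: [384.3, 394.3, 213.9]
orientation: [1.106, 2.373, -0.314]
ft_force: [-0.3, -1.4, -0.5]
width: 44.1
grasp_force: 0.0
```

>>> {"api": "arm_command", "payload": {
  "rows": [0,0,0,0.33,0.38,-0.18,0,0,0,0,0.33,0.38,-0.18,0,0,0,0,0.33,0.38,-0.18,0]
}}

```text
t: 17.05
ee_pos: [388.0, 434.3, 212.6]
orientation: [1.107, 2.372, -0.317]
ft_force: [-0.5, -0.8, 0.2]
width: 44.0
grasp_force: 0.0
```

```bash
python3 - <<'E'
from arc import *
o=ctrl.get_obs();print(o['t'],o['ee_pos'],o['width'],o['ft_force'])
im,d=snap('top','t7');T=c2w('top');P=cloud('top',d,T)
m=(P[...,2]>73)&(P[...,2]<81)&(np.hypot(P[...,0]-459,P[...,1]-281)<40)&(im.max(2)<110)
print('can',m.sum(),P[m].mean(0),P[m].min(0),P[m].max(0))
cs,_=cv2.findContours(cv2.morphologyEx(m.astype(np.uint8),cv2.MORPH_CLOSE,np.ones((9,9))),0,1);c=max(cs,key=cv2.contourArea);e=cv2.minEnclosingCircle(c);print(e,ray('top',[e[0]],77,T))
s,ds=snap('side','s7');Q=cloud('side',ds,c2w('side'))
m=(Q[...,2]>100)&(Q[...,2]<150)&(np.hypot(Q[...,0]-386,Q[...,1]-436)<35);print('rod',m.sum(),Q[m].mean(0))
cv2.imwrite('pics/b7.png',cv2.resize(np.hstack([im[90:290,150:350],s[60:260,150:350]])[:,:,::-1],None,fx=1.9,fy=1.9,interpolation=cv2.INTER_CUBIC))
plan([([385,435.5,124],tool(40,32))])
E
```

```text
17.05 [387.951 434.26  212.627] 44.00036213578618 [-0.539 -0.791  0.167]
can 403 [459.336 279.888  77.094] [431.965 251.867  73.121] [493.263 306.331  80.839]
((245.0802459716797, 178.04937744140625), 15.26473331451416) [[464.376 277.819  77.   ]]
rod 184 [379.506 441.832 125.173]
[np.float64(-0.0), np.float64(-0.0003), np.float64(-0.0004), np.float64(0.622), np.float64(-0.013), np.float64(0.923)] rows>= 2 p [385. 436. 124.] q [ 1.075  0.632  1.719 -0.588  1.095  0.733] dq 0.13 e 2e-15 clr 117
```

View pics/b7.png

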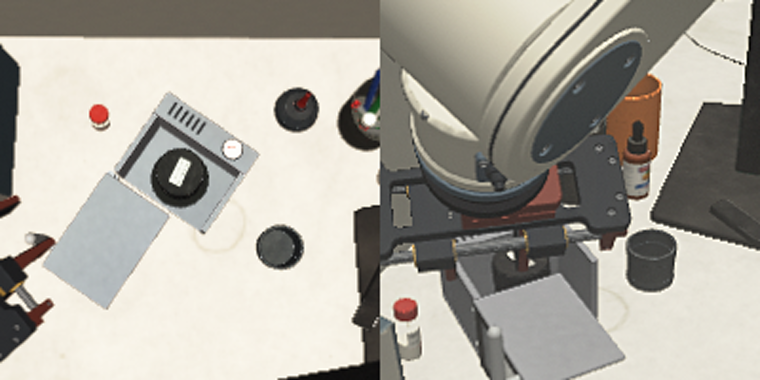

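The can stands on the pad at (180,175) in the left view, and the rod's tip is at (33,240). I'll descend on the handle again.

>>> {"api": "arm_command", "payload": {
  "rows": [0,0,0,0.31,-0.013,0.46,0,0,0,0,0.62,-0.013,0.92,0,0,0,0,0.62,-0.013,0.92,0,0,0,0,0.62,-0.013,0.92,0]
}}

```text
t: 17.55
ee_pos: [385.3, 436.5, 125.0]
orientation: [1.107, 2.372, -0.317]
ft_force: [0.3, -0.5, 0.0]
width: 43.8
grasp_force: 0.0
```

>>> {"api": "arm_command", "payload": {
  "rows": [0,0,0,0,0,0,-1,0,0,0,0,0,0,-1,0,0,0,0,0,0,-1,0,0,0,0,0,0,-1,0,0,0,0,0,0,-1]
}}

```text
t: 18.05
ee_pos: [385.5, 438.0, 125.5]
orientation: [1.108, 2.372, -0.312]
ft_force: [-1.2, -0.3, 4.2]
width: 11.1
grasp_force: 30.0
```

```bash
python3 - <<'E'
from arc import *
o=ctrl.get_obs();p=o['ee_pos'];print(o['t'],p,o['width'],o['grasp_force'],o['ft_force'])
a=np.arctan2(p[1]-358,p[0]-459);th=.14+np.radians(215.1)-(a%(2*np.pi));print('theta',th,'rad',np.hypot(p[1]-358,p[0]-459))
ts=np.linspace(th,-0.0,11);R0=R.from_rotvec(o['orientation'])
k=np.array([x[0] for x in arc(ts,p[2],None,0)])
for i in range(1,11): print(i,ts[i].round(2),k[i].round(),R0.inv().apply(k[i]-k[i-1-((i-1)%4)])/80)
E
```

```text
18.05 [385.471 438.04  125.507] 11.130727387177492 30.001311600208282 [-1.22  -0.287  4.179]
theta 1.5803772165248215 rad 108.6874772603531
1 1.42 [375. 424. 126.] [-0.023 -0.21   0.013]
2 1.26 [366. 410. 126.] [-0.073 -0.412  0.044]
3 1.11 [359. 395. 126.] [-0.15  -0.603  0.091]
4 0.95 [354. 379. 126.] [-0.251 -0.778  0.153]
5 0.79 [352. 362. 126.] [-0.123 -0.154  0.076]
6 0.63 [353. 345. 126.] [-0.266 -0.283  0.164]
7 0.47 [356. 329. 126.] [-0.423 -0.384  0.262]
8 0.32 [362. 313. 126.] [-0.592 -0.454  0.367]
9 0.16 [370. 298. 126.] [-0.176 -0.038  0.11 ]
10 -0.0 [381. 285. 126.] [-0.356 -0.044  0.221]
```

>>> {"api": "arm_command", "payload": {
  "rows": [0,0,0,-0.023,-0.21,0.013,-1,0,0,0,-0.073,-0.41,0.044,-1,0,0,0,-0.15,-0.6,0.09,-1,0,0,0,-0.25,-0.78,0.153,-1]
}}

```text
t: 18.45
ee_pos: [352.6, 380.7, 125.4]
orientation: [1.106, 2.374, -0.309]
ft_force: [2.2, 1.6, 2.2]
width: 11.6
grasp_force: 30.0
```

>>> {"api": "arm_command", "payload": {
  "rows": [0,0,0,-0.123,-0.154,0.076,-1,0,0,0,-0.266,-0.283,0.164,-1,0,0,0,-0.423,-0.384,0.262,-1,0,0,0,-0.59,-0.455,0.367,-1]
}}

```text
t: 18.85
ee_pos: [360.9, 313.5, 125.2]
orientation: [1.106, 2.373, -0.311]
ft_force: [1.8, 3.5, 2.9]
width: 11.5
grasp_force: 30.0
```

>>> {"api": "arm_command", "payload": {
  "rows": [0,0,0,-0.09,-0.022,0.055,-1,0,0,0,-0.18,-0.038,0.11,-1,0,0,0,-0.25,-0.043,0.155,-1,0,0,0,-0.25,-0.043,0.155,-1]
}}

```text
t: 19.25
ee_pos: [373.9, 292.9, 125.1]
orientation: [1.108, 2.371, -0.313]
ft_force: [-0.2, 0.9, 7.1]
width: 11.4
grasp_force: 30.0
```

```bash
python3 - <<'E'
from arc import *
o=ctrl.get_obs();p=o['ee_pos'];print(o['t'],p,o['width'],o['grasp_force'],o['ft_force'])
a=np.arctan2(p[1]-358,p[0]-459);th=.14+np.radians(215.1)-(a%(2*np.pi));print('theta',th,'rad',np.hypot(p[1]-358,p[0]-459))
R0=R.from_rotvec(o['orientation'])
for t in (.05,0,-.03,-.06):
    k=arc([t],p[2],None,0)[0][0];print(t,k,R0.inv().apply(np.array(k)-p)/80)
E
```

```text
19.25 [373.857 292.903 125.149] 11.407084634820594 30.017825961112976 [-0.162  0.91   7.14 ]
theta 0.09985305435421932 rad 107.17693062735474
0.05 [np.float64(377.34211441051144), np.float64(288.8552986769485), np.float64(125.14914314385553)] [-0.057  0.001  0.035]
0 [np.float64(380.89996023579124), np.float64(284.8605182625074), np.float64(125.14914314385553)] [-0.113  0.003  0.071]
-0.03 [np.float64(383.12895795715525), np.float64(282.5507788023436), np.float64(125.14914314385553)] [-0.147  0.006  0.092]
-0.06 [np.float64(385.42623449521614), np.float64(280.308938548588), np.float64(125.14914314385553)] [-0.181  0.01   0.113]
```

>>> {"api": "arm_command", "payload": {
  "rows": [0,0,0,-0.057,0,0.035,-1,0,0,0,-0.113,0.003,0.07,-1,0,0,0,-0.113,0.003,0.07,-1]
}}

```text
t: 19.55
ee_pos: [380.7, 285.0, 125.2]
orientation: [1.108, 2.371, -0.314]
ft_force: [-0.8, 0.2, 7.3]
width: 11.4
grasp_force: 30.0
```

>>> {"api": "arm_command", "payload": {
  "rows": [0,0,0,-0.02,0.001,0.013,-1,0,0,0,-0.04,0.002,0.026,-1,0,0,0,-0.04,0.002,0.026,-1]
}}

```text
t: 19.85
ee_pos: [381.3, 284.3, 125.1]
orientation: [1.112, 2.374, -0.31]
ft_force: [-20.2, 11.2, 16.8]
width: 11.3
grasp_force: 30.0
```

```bash
python3 - <<'E'
from arc import *
o=ctrl.get_obs();p=o['ee_pos'];print(o['t'],p,o['width'],o['grasp_force'],o['ft_force'])
a=np.arctan2(p[1]-358,p[0]-459);th=.14+np.radians(215.1)-(a%(2*np.pi));print('theta',th,'rad',np.hypot(p[1]-358,p[0]-459))
E
```

```text
19.85 [381.329 284.32  125.067] 11.339916484121872 29.97328609228134 [-20.152  11.241  16.804]
theta -0.006422272753153546 rad 107.05857403336906
```

The force rose to 23 N at θ≈0, so the door is against its stop. I'll release, rise and check.

>>> {"api": "arm_command", "payload": {
  "rows": [0,0,0,0,0,0,0,0,0,0,0,0,0,0,0,0,0,0,0,0,0,0,0,0,0,0,0,0]
}}

```text
t: 20.25
ee_pos: [382.6, 282.2, 124.3]
orientation: [1.108, 2.373, -0.315]
ft_force: [-1.0, 0.4, -0.5]
width: 39.4
grasp_force: 0.0
```

>>> {"api": "arm_command", "payload": {
  "rows": [0,0,0,-0.305,0,-0.49,0,0,0,0,-0.61,0,-0.98,0,0,0,0,-0.61,0,-0.98,0,0,0,0,-0.61,0,-0.98,0]
}}

```text
t: 20.65
ee_pos: [382.7, 282.7, 217.6]
orientation: [1.109, 2.372, -0.31]
ft_force: [-0.2, -0.5, -0.4]
width: 43.7
grasp_force: 0.0
```

>>> {"api": "arm_command", "payload": {
  "rows": [0,0,0,0.4,0.98,-0.98,0,0,0,0,0.4,0.98,-0.98,0,0,0,0,0.4,0.98,-0.98,0,0,0,0,0.4,0.98,-0.98,0]
}}

```text
t: 21.05
ee_pos: [398.5, 387.0, 265.9]
orientation: [1.106, 2.373, -0.313]
ft_force: [-0.1, -0.5, -0.3]
width: 43.9
grasp_force: 0.0
```

>>> {"api": "arm_command", "payload": {
  "rows": [0,0,0,0.4,0.98,0,0,0,0,0,0.4,0.98,0,0,0,0,0,0.4,0.98,0,0,0,0,0,0.4,0.98,0,0]
}}

```text
t: 21.45
ee_pos: [440.2, 454.5, 247.5]
orientation: [1.107, 2.373, -0.32]
ft_force: [0.6, -0.7, 0.6]
width: 44.3
grasp_force: 0.0
```

```bash
python3 - <<'E'
from arc import *
o=ctrl.get_obs();print(o['t'],o['ee_pos'],o['width'],o['ft_force'])
im,d=snap('top','t8');s,ds=snap('side','s8');Q=cloud('side',ds,c2w('side'));P=cloud('top',d,c2w('top'))
for nm,C in(('side',Q),('top',P)):
    m=(C[...,2]>100)&(C[...,2]<150)&(np.hypot(C[...,0]-381,C[...,1]-285)<30);print(nm,m.sum(),C[m].mean(0) if m.any() else '')
m=(P[...,2]>84.5)&(P[...,2]<92)&(np.hypot(P[...,0]-440,P[...,1]-290)<110);r=cv2.minAreaRect(P[m][:,:2].astype(np.float32));print(r)
cv2.imwrite('pics/b8.png',cv2.resize(np.hstack([im[90:290,150:350],s[60:260,150:350]])[:,:,::-1],None,fx=1.9,fy=1.9,interpolation=cv2.INTER_CUBIC))
E
```

```text
21.45 [440.153 454.548 247.471] 44.2550382802647 [ 0.557 -0.657  0.609]
side 157 [376.769 290.736 123.637]
top 30 [379.48  284.953 142.668]
((461.8292236328125, 277.4180908203125), (127.01567840576172, 127.50851440429688), 55.06206512451172)
```

View pics/b8.png

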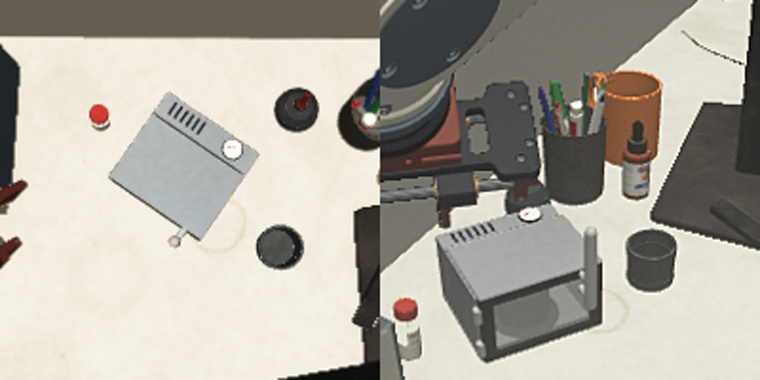

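The door is flush with the housing, the can is inside, the vial and cap haven't moved, and the arm is clear. Handing in.

```bash
python3 -c "
from workcell import ctrl
print(ctrl.close_job())"
```

```text
the job is handed in; nothing more can be done
None
```

The can is standing upright on the pad inside the dry box, the door is fully shut, the vial and eyepiece cap were left where they were, and the job is handed in; it returned no verdict.

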